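# Load coated test panels into exposure stands and start the timer

### The job

Draw each test panel that has a finger tab out of the leaning stack, without toppling the panels that stay, seat it fully home in the sloping exposure stand whose recess has its foot outline, and close that stand's wire bail down on it (the bails stand half open at first and are in the way until swung wide open). The two plain panels without tabs stay leaning in the rack. When every tabbed panel that is there is seated and held by its bail, push the timer's run lever right over, away from the side it leans to.

Things in the scene. Friction and masses are not known exactly. Their poses are not given: they have to be found in the camera images.
- panel_a: aluminium test panel, 8 mm thick, 0.12 kg, alike back and front: body 112 wide, 105 high, plus a tab 18 wide rising 38 more on its top edge. Origin: middle of foot line (z = 0) and thickness. z up the panel to the tab, y along its width, x to its back. Straight foot; tab in the middle (y = 0).
- panel_b: aluminium test panel, 8 mm thick, 0.12 kg, alike back and front: body 112 wide, 105 high, plus a tab 18 wide rising 38 more on its top edge. Origin: middle of foot line (z = 0) and thickness. z up the panel to the tab, y along its width, x to its back. Both lower corners cut out, leaving a centred tongue 62 wide, 25 high; tab at the left end (y = +47 mm).
- panel_c: aluminium test panel, 8 mm thick, 0.12 kg, alike back and front: body 112 wide, 105 high, plus a tab 18 wide rising 38 more on its top edge. Origin: middle of foot line (z = 0) and thickness. z up the panel to the tab, y along its width, x to its back. Centred notch 40 wide, 25 high in the foot; tab at the right end (y = -47 mm).
- bed_a: fixed bed sloping 45 deg, faces the robot: recess 6 mm deep, 116 wide, open at the top; ends 98 mm up, so the tab juts out. Frame = that of the seated panel, 30 mm above the table: x into the bed, z up the slope, y left. Surface at x=+4, rails and sill up to x=-2 mm. Plain straight sill, for panel a.
- bed_b: fixed bed sloping 45 deg, faces the robot: recess 6 mm deep, 116 wide, open at the top; ends 98 mm up, so the tab juts out. Frame = that of the seated panel, 30 mm above the table: x into the bed, z up the slope, y left. Surface at x=+4, rails and sill up to x=-2 mm. A block 23 high in each lower corner, 66 apart, for panel b.
- bed_c: fixed bed sloping 45 deg, faces the robot: recess 6 mm deep, 116 wide, open at the top; ends 98 mm up, so the tab juts out. Frame = that of the seated panel, 30 mm above the table: x into the bed, z up the slope, y left. Surface at x=+4, rails and sill up to x=-2 mm. One block on the middle of the sill, 36 wide, 23 high, for panel c.
- bail_a (a joint): angle of the wire bail of bed_a: 0 closed, its crossbar on the seated panel's face; it grows as the bail swings up and out to the robot, 1.35 rad wide open (nearly square to the bed). Stiff (about 1 N at the bar): it stays where left. Hinge line along the bed's y at x = -8.5, z = 15 mm of the bed's frame.
- bail_b (a joint): angle of the wire bail of bed_b: 0 closed, its crossbar on the seated panel's face; it grows as the bail swings up and out to the robot, 1.35 rad wide open (nearly square to the bed). Stiff (about 1 N at the bar): it stays where left. Hinge line along the bed's y at x = -8.5, z = 15 mm of the bed's frame.
- bail_c (a joint): angle of the wire bail of bed_c: 0 closed, its crossbar on the seated panel's face; it grows as the bail swings up and out to the robot, 1.35 rad wide open (nearly square to the bed). Stiff (about 1 N at the bar): it stays where left. Hinge line along the bed's y at x = -8.5, z = 15 mm of the bed's frame.
- bail_a_bar (a point): middle of the crossbar of the bail of bed_a: steel wire 8 mm thick, 142 mm long, along the bed's y, 55 mm from the hinge line; arms at its two ends, outside the recess. Open, it is best pushed with shut fingers.
- bail_b_bar (a point): middle of the crossbar of the bail of bed_b: steel wire 8 mm thick, 142 mm long, along the bed's y, 55 mm from the hinge line; arms at its two ends, outside the recess. Open, it is best pushed with shut fingers.
- bail_c_bar (a point): middle of the crossbar of the bail of bed_c: steel wire 8 mm thick, 142 mm long, along the bed's y, 55 mm from the hinge line; arms at its two ends, outside the recess. Open, it is best pushed with shut fingers.
- rack: fixed grey rack, 140 mm wide: floor 12 mm above the table, front lip 24 high, cheeks 34 high, back wall 82 high leaning 20 deg away. Stack on it: a plain panel at the rear and one in front, 2 or 3 tabbed ones between in any order, feet 9 mm apart; with one gone those in front lean back more. Origin on the table under the wall's foot; x towards the wall, y along it.
- spare_rear: plain aluminium panel without tab, 112 x 105 x 8 mm, at the back of the stack; origin in the middle of its foot, z up the panel, x to its back. It stays in the rack.
- spare_front: plain aluminium panel without tab, 112 x 105 x 8 mm, at the front of the stack; origin and axes as spare_rear. It stays in the rack.
- timer: white timer box, loose, 110 x 100 x 45 mm, mass 1.5 kg, with the run lever on its top; origin in the middle of its underside, its x is the direction in which the lever is thrown.
- run_lever (a joint): angle of the run lever: 0 leaning to the timer's -x side, 1.0 rad right over to its +x side; it stays where it is left.
- run_lever_tip (a point): centre of the black ball, 26 mm across, on the tip of the run lever. The lever turns about an axis along the timer's y, 67 mm above its underside and 60 mm from the ball: the ball is 120 mm above the table, 29 mm to the -x side of the axis at angle 0 and as far to the +x side at 1.0; about 1 N moves it.

How it is judged:
By the outcome, as a careful person would: the job done as asked, in the order asked, and still so for the second after the job is handed in, with the robot touching nothing.
Of panel_a, panel_b, panel_c only 2 to 3 are there at a start; the rules pass over those that are not, and their reading is None.
At some moment in a run one of timer may be knocked a few centimetres aside while the robot is not near it.
Once in a run the grip may slacken for a moment while it holds something.
It also fails if it takes over 210 s, if anything falls off the work surface, if the arm or the gripper's body presses on something with over 40 N, if the wrist force passes 120 N, or if a joint passes its speed limit or range.

### The arm

A 6-joint arm with a two-finger parallel gripper is mounted at the origin on a cart in front of the work surface, level with it; the furniture and walls round the work are solid. World frame = base frame: x ahead of the robot, y to its left, z up, the work surface at z = 0. Lengths are in m, angles in rad, forces in N, time in s.
With the tool pointing down it reaches from about 0.275 to 0.825 m from the base axis. Payload 4.9 kg.
Tool frame: the origin (TCP) lies between the finger pads; the fingertips stand 19 mm ahead of it and the grasp point (between the pads) is the TCP; z points along the fingers, y is the line along which they close (so a half turn about z gives the same grasp; the last joint's range is limited). The gripper opens to 85 mm and grips with 20 to 120 N. Pads are 22 mm wide; open, the fingers measure 114 mm over their backs; the gripper's body (76 mm by 85 mm) begins 54 mm behind the grasp point. The pads swing forward as they close: fully open they stand 13 mm farther back than shut.
Start: joints at [-1.337, 0.326, -0.193, 1.052, 0, 1.437], TCP at [0.198, -0.513, 0.25] pointing down, gripper open.
Joint ranges: [-2.65, 2.65], [-0.97, 1.79], [-1.3, 1.35], [-1.93, 2.1], [-1.47, 1.37], [-3.14, 3.14]. Speed limits (rad/s): [2.57, 2.57, 3.14, 3.14, 3.14, 3.14].

### API

Orientations are given as [roll, pitch, yaw] about the fixed x, y, z axes, in that order (R = Rz(yaw) Ry(pitch) Rx(roll)).
In Python, from plant import sense, capture, finish_job gives the robot as it stands. The module is installed in compiled form; this text tells all that it offers.
- The arm moves only by the shell command python3 -m creep 'ROWS' [FORCE]. ROWS is JSON, a list of rows, each a list of 5 numbers: the shift along the world's x, y, z in mm, then the turn about the world's z in degrees, then the gripper command: -1 is shut, 1 is fully open, values between are in proportion. In form: [[dx, dy, dz, spin, claw], ...]. A call has 1 to 10 rows; each row is the pose to reach, as a shift and turn from the pose commanded when the call began; what a row does not reach only later rows make up. A row lasts 1/12 s, in which the tool goes at most 41.7 mm and 7.16 degrees, less where a joint would pass 70% of its speed; a pose out of reach is approached as far as the arm can. A call with a gripper value outside its range is refused whole. The fingers move at their own pace and stop on an object; FORCE is the grip in N (left out, the last holds). Time passes only in rows, so rows that repeat a pose let the fingers close. It gives the time, the measured TCP pose, the force, the opening and the grip force at its end, in the units of the state.
- sense(): the state, without advancing time (a new reading comes with each control period).
- capture(name): name is "side" or "top" or "wrist"; returns a dict with "image" (420x560x3 uint8, blue, green, red), "fx", "fy", "cx", "cy" (pixels), "position" and "orientation" of the camera in the world. Camera axes: x right, y down, z forward; pixel columns grow to the right and rows downward; lengths in m; the calibration is good to about 2 mm. A picture is of the moment at which its call begins. There is no depth.
- finish_job(): hands the job in; it is judged then, once.
The state is a dict: "clock": time; "qpos": joint angles; "qd": joint speeds; "effort": joint torques, N m; "ee_pos": TCP position; "ee_rot": TCP orientation; "wrist_force": force on the tool from outside, world axes, zero at the start; "torque": the same for the moment, N m; "finger_gap": finger opening in m; "grasp_force": force on a finger pad.
Only numpy, scipy, OpenCV 4.12 (cv2) and the standard library are available. Lean on these libraries where they do the work, as an engineer would, in place of code of your own. Each camera call takes 0.05 s, during which the arm holds its last target. There are 200 camera calls.

## Working session

There is one attempt and no reset: what is moved stays moved. The work goes in short steps, Python scripts to look and compute and a shell command to move; the robot and the scene stay as the last step left them, time stands still between calls to the robot, and variables do not carry over. Pictures are saved under pics/ and viewed, at most 14 in all, crops included, and the job is handed in when it is done.

```bash
mkdir -p pics; cat > h.py <<'E'
import numpy as np,cv2
from scipy.spatial.transform import Rotation as R
from plant import sense,capture,finish_job
def cam(c):
    o=np.array(c['orientation'],float)
    M=R.from_euler('xyz',o).as_matrix() if o.shape==(3,) else (o if o.shape==(3,3) else R.from_quat(o).as_matrix())
    return np.array(c['position']),M
def ray(c,u,v):
    p,M=cam(c); d=M@np.array([(u-c['cx'])/c['fx'],(v-c['cy'])/c['fy'],1]); return p,d/np.linalg.norm(d)
def onz(c,u,v,z):
    p,d=ray(c,u,v); return p+d*(z-p[2])/d[2]
def tri(c1,a,c2,b):
    p,d=ray(c1,*a);q,e=ray(c2,*b)
    s=np.linalg.lstsq(np.c_[d,-e],q-p,rcond=None)[0]
    A=p+d*s[0];B=q+e*s[1]; return (A+B)/2,np.linalg.norm(A-B)
def proj(c,P):
    p,M=cam(c); x=M.T@(np.array(P)-p); return np.array([c['fx']*x[0]/x[2]+c['cx'],c['fy']*x[1]/x[2]+c['cy']])
E
python3 - <<'E'
from h import *
import pickle
for n in ['side','top']:
    c=capture(n); pickle.dump(c,open(n+'.pkl','wb')); cv2.imwrite(f'pics/{n}0.png',cv2.resize(c['image'],(800,600)))
    print(n,c['position'],c['orientation'],c['fx'],c['fy'],c['cx'],c['cy'])
s=sense();print(s)
E
```

```text
side [0.26698998 0.72637215 0.46929972] [-1.98981771  0.01246545 -2.76779389] 405.4455964192116 405.4455964192116 283.57630383744555 206.60930554049918
top [ 0.4117551  -0.07063037  1.09075776] [-2.99395738  0.01141287 -1.56093549] 447.23426683355785 447.23426683355785 280.77105898126536 209.0162352082466
{'clock': 0.1, 'qpos': array([-1.33720214e+00,  3.26847884e-01, -1.93505192e-01,  1.05202498e+00,
       -5.43667121e-06,  1.43660448e+00]), 'qd': array([-0.0009269 , -0.00337419,  0.00056279,  0.00047415, -0.00168278,
       -0.00057052]), 'effort': array([ 7.28272025e-04, -4.44239151e+01,  2.63037586e+01,  7.96176901e-03,
       -1.65310216e-04, -1.67025636e-06]), 'ee_pos': array([ 0.19764656, -0.51271139,  0.24958396]), 'ee_rot': array([-3.14002442e+00, -2.06230342e-04,  3.67785875e-01]), 'wrist_force': array([-0.66702119, -0.20156162,  0.12238348]), 'torque': array([-0.05620506, -0.05793448, -0.01659986]), 'grasp_force': 0.0, 'finger_gap': 0.0853346220261773}
```

View pics/side0.png

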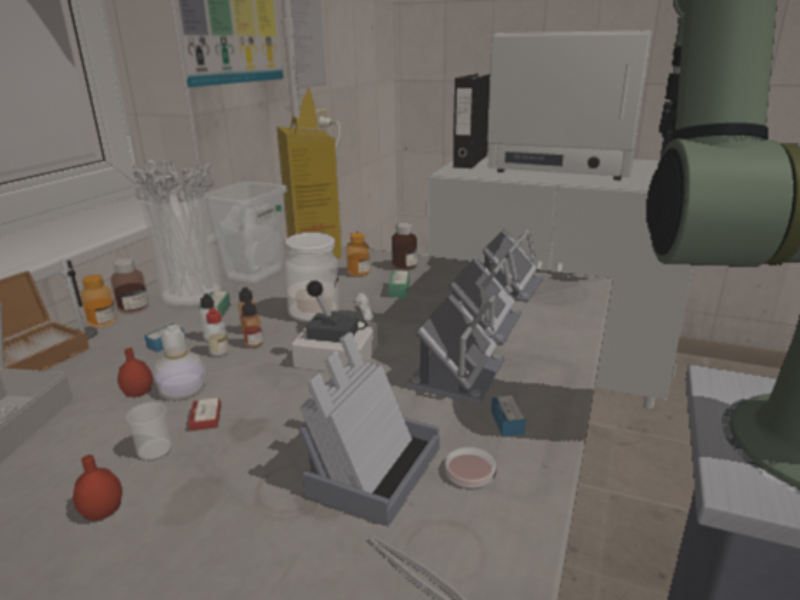

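View pics/top0.png

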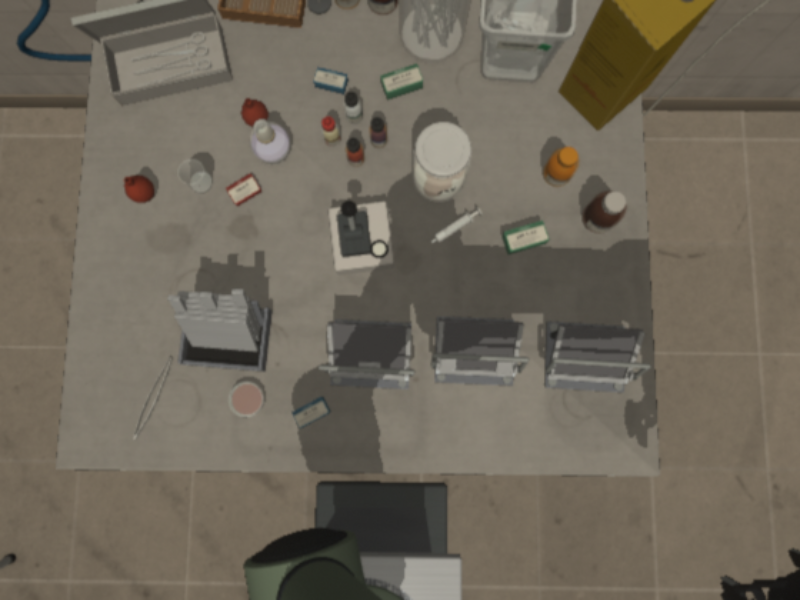

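Three tabs show, in the side view at (321,390), (335,370), (352,350) and in the top view at x≈180, 208 and 240, so all three panels are there. The rack is at top (222,335). The beds are at (370,355), (478,350) and (593,355). The timer is at (360,238), with its ball at (348,208) leaning away from the robot.

```bash
python3 - <<'E'
from h import *
import pickle
t=pickle.load(open('top.pkl','rb'));np.set_printoptions(precision=3,suppress=True)
k=.7
for n,u,v,z in [('rackL',182,366,.024),('rackR',265,369,.024),('bed1',370,355,.06),('bed2',478,350,.06),('bed3',593,355,.06),('timer',360,235,.045),('ball',348,208,.12)]:
    print(n,onz(t,u*k,v*k,z))
c=capture('wrist');s=sense();p,M=cam(c);T=R.from_euler('xyz',s['ee_rot']).as_matrix()
print(T.T@(p-s['ee_pos']),T.T@M,c['fx'])
E
```

```text
rackL [0.454 0.308 0.024]
rackR [0.45  0.169 0.024]
bed1 [ 0.473 -0.008  0.06 ]
bed2 [ 0.482 -0.182  0.06 ]
bed3 [ 0.476 -0.366  0.06 ]
timer [0.675 0.013 0.045]
ball [0.699 0.027 0.12 ]
[ 0.072  0.    -0.124] [[ 0.001 -0.958 -0.285]
 [ 1.     0.001 -0.   ]
 [ 0.001 -0.285  0.958]] 349.8984515470965
```

```bash
python3 -m creep '[[220,240,80,-21,1],[220,240,80,-21,1],[220,240,80,-21,1],[220,240,80,-21,1],[220,240,80,-21,1],[220,240,80,-21,1],[220,240,80,-21,1],[220,240,80,-21,1],[220,240,80,-21,1],[220,240,80,-21,1]]'
python3 - <<'E'
from h import *
import pickle
c=capture('wrist'); pickle.dump(c,open('w1.pkl','wb')); cv2.imwrite('pics/w1.png',cv2.resize(c['image'],(800,600),interpolation=cv2.INTER_CUBIC))
E
```

```text
clock: 0.98
ee_pos: [0.4194, -0.2715, 0.3309]
ee_rot: [3.141, -0.001, 0.006]
wrist_force: [0.7, 0.1, 0.3]
finger_gap: 0.0853
grasp_force: 0.0
```

View pics/w1.png

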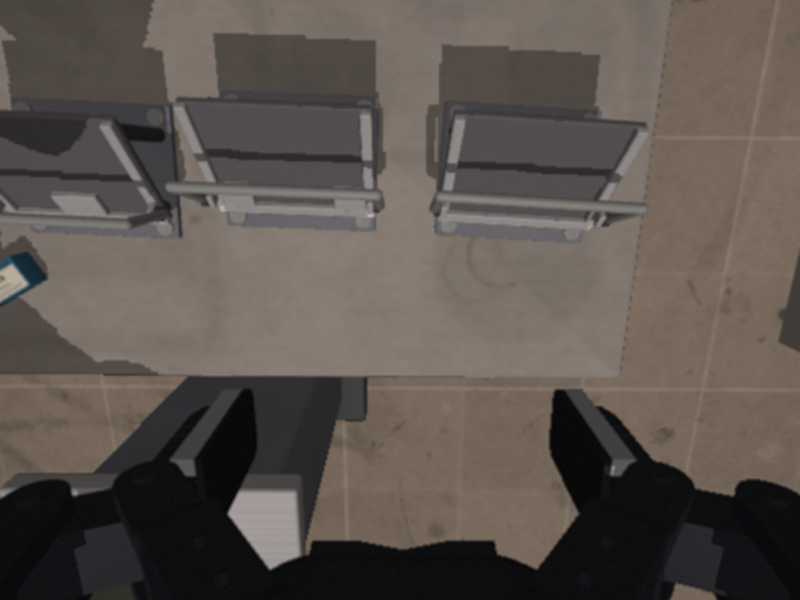

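The beds from left to right are c (centre block at (80,203)), b (corner blocks at (237,200) and (350,196)) and a (plain). Next I want a second view over c/b and one over the rack.

```bash
python3 -m creep '[[20,170,-40,0,1],[20,170,-40,0,1],[20,170,-40,0,1],[20,170,-40,0,1],[20,170,-40,0,1],[20,170,-40,0,1]]'
python3 -c "
from h import *
import pickle
pickle.dump(capture('wrist'),open('w2.pkl','wb'))"
python3 -m creep '[[-20,280,-10,0,1],[-20,280,-10,0,1],[-20,280,-10,0,1],[-20,280,-10,0,1],[-20,280,-10,0,1],[-20,280,-10,0,1],[-20,280,-10,0,1],[-20,280,-10,0,1],[-20,280,-10,0,1]]'
python3 - <<'E'
from h import *
import pickle
c=capture('wrist'); pickle.dump(c,open('w3.pkl','wb'))
g=lambda n:pickle.load(open(n+'.pkl','rb'))['image']
cv2.imwrite('pics/w12.png',np.vstack([cv2.resize(g('w1')[50:175],None,fx=1.42,fy=2.2,interpolation=cv2.INTER_CUBIC)[:,:800],cv2.resize(g('w2')[40:190],None,fx=1.42,fy=2.1,interpolation=cv2.INTER_CUBIC)[:,:800]]))
cv2.imwrite('pics/w3.png',cv2.resize(g('w3'),(800,600),interpolation=cv2.INTER_CUBIC))
E
```

```text
clock: 1.53
ee_pos: [0.4364, -0.1022, 0.289]
ee_rot: [-3.141, 0.003, 0.003]
wrist_force: [-0.8, 1.0, 0.1]
finger_gap: 0.0854
grasp_force: 0.0
clock: 2.33
ee_pos: [0.4219, 0.1018, 0.2804]
ee_rot: [-3.11, 0.001, 0.047]
wrist_force: [-0.0, -0.5, -0.5]
finger_gap: 0.0853
grasp_force: 0.0
```

View pics/w12.png

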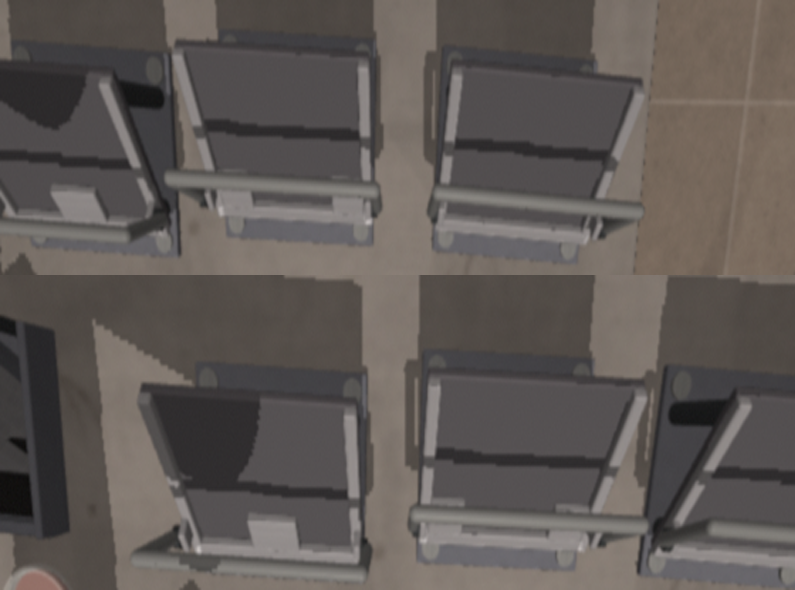

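View pics/w3.png

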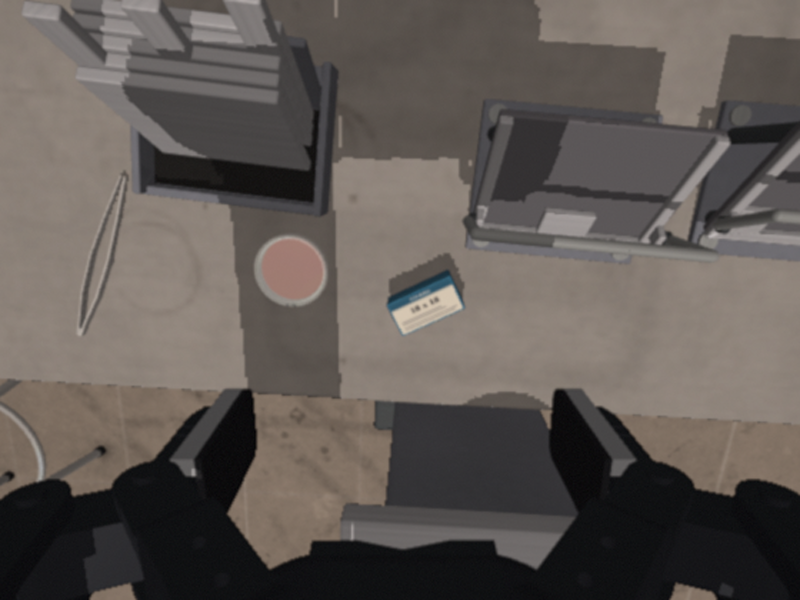

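```bash
python3 -m creep '[[60,140,70,-2,1],[60,140,70,-2,1],[60,140,70,-2,1],[60,140,70,-2,1],[60,140,70,-2,1],[60,140,70,-2,1],[60,140,70,-2,1],[60,140,70,-2,1]]'
cat > fit.py <<'E'
from h import *
import pickle
from scipy.optimize import least_squares
np.set_printoptions(precision=4,suppress=True)
w1,w2=[pickle.load(open(n+'.pkl','rb')) for n in('w1','w2')]
a=lambda X,Y:(X/1.42+.0,50+Y/2.2); b=lambda X,Y:(X/1.42,40+(Y-275)/2.1)
print('tri b rail',tri(w1,a(175,43),w2,b(428,375)),tri(w1,a(368,55),w2,b(645,385)))
print('tri b bar',tri(w1,a(168,180),w2,b(412,518)),tri(w1,a(378,192),w2,b(648,526)))
obs=[('b',w1,a(175,43),'r',1),('b',w1,a(368,55),'r',-1),('b',w2,b(428,375),'r',1),('b',w2,b(645,385),'r',-1),
('a',w1,a(450,65),'r',1),('a',w1,a(643,80),'r',-1),('c',w2,b(142,385),'r',1),('c',w2,b(357,400),'r',-1),
('b',w1,a(167,180),'k',1),('b',w1,a(378,192),'k',-1),('b',w2,b(411,518),'k',1),('b',w2,b(649,526),'k',-1),
('a',w1,a(432,196),'k',1),('a',w1,a(641,212),'k',-1),('c',w2,b(133,556),'k',1),('c',w2,b(368,574),'k',-1)]
def pt(q,kind,s,w):
    x,y,yaw,th=q; 
    if kind=='r': L=(-.002,s*(.058+w),.098)
    else: L=(-.0085-.055*np.sin(th),s*.073,.015+.055*np.cos(th))
    B=R.from_euler('zy',[yaw,np.pi/4]).as_matrix()
    return np.array([x,y,.03])+B@L
def f(v):
    r=[]
    for n,c,p,k,s in obs:
        q=v['abc'.index(n)*4:][:4]; r.append(proj(c,pt(q,k,s,v[12]))-p)
    return np.ravel(r)
r=least_squares(f,[.45,-.37,0,.7,.45,-.18,0,.7,.45,-.01,0,.7,.006],loss='soft_l1')
print(r.x[:12].reshape(3,4),r.x[12]);print(r.fun.reshape(-1,2))
E
python3 fit.py; python3 - <<'E'
from h import *
import pickle
c=capture('wrist'); pickle.dump(c,open('w4.pkl','wb'));print(sense()['ee_pos'],sense()['ee_rot'])
cv2.imwrite('pics/w4.png',cv2.resize(c['image'][:300],(800,429),interpolation=cv2.INTER_CUBIC))
E
```

```text
clock: 3.05
ee_pos: [0.4864, 0.1257, 0.3472]
ee_rot: [-3.077, 0.002, 0.07]
wrist_force: [-0.4, 0.5, 0.1]
finger_gap: 0.0851
grasp_force: 0.0
tri b rail (array([ 0.5263, -0.1189,  0.0941]), np.float64(0.0012893576290818327)) (array([ 0.5225, -0.2495,  0.0968]), np.float64(0.0005504827448567945))
tri b bar (array([ 0.4686, -0.1096,  0.1005]), np.float64(0.0007435254173182536)) (array([ 0.4654, -0.2562,  0.1037]), np.float64(0.0009646944052135233))
[[ 0.4483 -0.3693 -0.0565  0.6537]
 [ 0.456  -0.184  -0.0341  0.6707]
 [ 0.4504 -0.0115 -0.0585  0.9171]] 0.006593577031817141
[[-1.576   1.1482]
 [-1.3796 -0.0767]
 [ 1.0305 -0.0367]
 [ 1.9844 -0.4456]
 [-0.1434  0.2385]
 [ 0.2852 -0.2012]
 [ 0.0502  0.0672]
 [-0.5465 -0.0201]
 [ 1.0858  0.1959]
 [-0.6348 -0.3371]
 [ 0.7181 -0.6962]
 [-2.0413  0.6703]
 [-0.0514 -0.1205]
 [-0.0894  0.1051]
 [ 5.1516 -0.064 ]
 [-0.5931 -0.124 ]]
[0.48653541 0.12593454 0.3473276 ] [-3.07679854e+00  1.46133570e-03  7.01870944e-02]
```

View pics/w4.png

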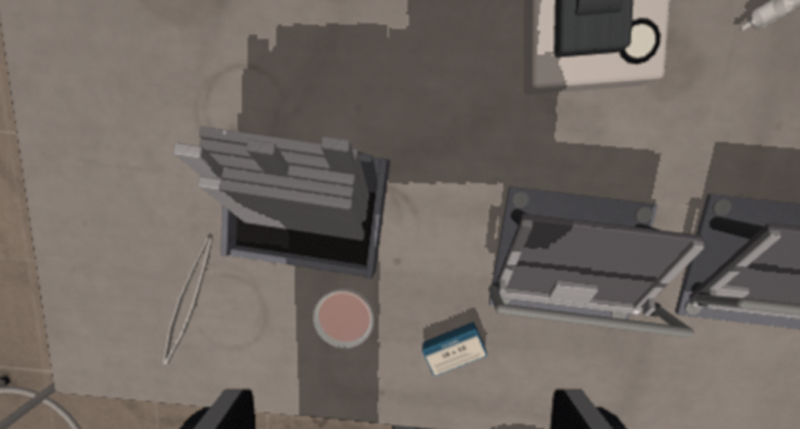

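```bash
python3 -c "
from h import *
s=sense();print(s['qpos'],s['ee_pos'])"; python3 -m creep '[[0,60,0,0,1],[0,60,0,0,1],[0,60,0,0,1],[0,60,0,0,1]]';python3 -c "
from h import *
s=sense();print(s['qpos'],s['ee_pos'])"
```

```text
[ 0.06912855  0.18535472 -0.13381268  1.25315894  0.06479253  3.14053188] [0.48653541 0.12593454 0.3473276 ]
clock: 3.43
ee_pos: [0.4892, 0.1556, 0.3468]
ee_rot: [-3.053, 0.003, 0.115]
wrist_force: [0.0, -0.3, -0.4]
finger_gap: 0.0853
grasp_force: 0.0
[ 0.11413769  0.20548292 -0.11124065  1.25709581  0.08874546  3.14060232] [0.48923139 0.15555453 0.34682048]
```

Joint 6 is at its limit, so I'll use the half-turn grasp (yaw π). That also puts the camera on the near side, looking away from the robot.

```bash
python3 -m creep '[[0,0,0,7,1],[0,0,0,14,1],[0,0,0,21,1],[0,0,0,28,1],[0,0,0,35,1],[0,0,0,42,1],[0,0,0,49,1],[0,0,0,56,1],[0,0,0,63,1],[0,0,0,70,1]]' ; python3 -m creep '[[0,0,0,7,1],[0,0,0,14,1],[0,0,0,21,1],[0,0,0,28,1],[0,0,0,35,1],[0,0,0,42,1],[0,0,0,49,1],[0,0,0,56,1],[0,0,0,63,1],[0,0,0,70,1]]'
```

```text
clock: 4.27
ee_pos: [0.4894, 0.1549, 0.347]
ee_rot: [-3.052, 0.003, 1.342]
wrist_force: [0.7, -0.1, 0.3]
finger_gap: 0.0852
grasp_force: 0.0
clock: 5.1
ee_pos: [0.4894, 0.155, 0.3471]
ee_rot: [-3.051, 0.002, 2.564]
wrist_force: [0.1, 0.7, -0.7]
finger_gap: 0.0852
grasp_force: 0.0
```

```bash
for i in 1 2 3; do python3 -m creep '[[0,0,0,7,1],[0,0,0,14,1],[0,0,0,21,1],[0,0,0,28,1],[0,0,0,35,1],[0,0,0,42,1],[0,0,0,49,1],[0,0,0,56,1],[0,0,0,63,1],[0,0,0,70,1]]' >/dev/null; done; python3 -m creep '[[0,0,0,5,1],[0,-20,0,8,1],[0,-50,0,8,1],[0,-80,0,8,1],[0,-110,0,8,1],[0,-110,0,8,1],[0,-110,0,8,1]]'; python3 -c "
from h import *
s=sense();print(s['qpos'],s['ee_pos'])"
```

```text
clock: 8.18
ee_pos: [0.488, 0.102, 0.3473]
ee_rot: [-3.084, 0.003, 0.024]
wrist_force: [-0.4, 0.2, 0.4]
finger_gap: 0.0854
grasp_force: 0.0
[ 0.02479114  0.17904528 -0.14130921  1.25300834  0.05735501 -3.14083307] [0.48801584 0.10204287 0.34731213]
```

```bash
python3 -m creep '[[0,-20,0,0,1],[0,-50,0,0,1],[0,-80,0,0,1],[0,-110,0,0,1],[0,-140,0,0,1],[0,-170,0,0,1],[0,-170,0,0,1],[0,-170,0,0,1]]'; python3 -c "
from h import *
s=sense();print(s['qpos'],s['ee_pos'])"
```

```text
clock: 8.85
ee_pos: [0.4915, 0.0655, 0.3471]
ee_rot: [-3.117, 0.004, -0.032]
wrist_force: [-0.2, 0.6, 0.2]
finger_gap: 0.0854
grasp_force: 0.0
[-0.03068584  0.17793473 -0.14220855  1.2546044   0.02452773 -3.14062224] [0.49152924 0.06553012 0.34711738]
```

```bash
python3 -m creep '[[0,-20,0,0,1],[0,-50,0,0,1],[0,-80,0,0,1],[0,-110,0,0,1],[0,-130,0,0,1],[0,-130,0,0,1]]'; python3 -c "
from h import *
s=sense();print(s['qpos'],s['ee_pos'])"
```

```text
clock: 9.35
ee_pos: [0.4986, 0.0276, 0.3471]
ee_rot: [3.133, 0.005, -0.089]
wrist_force: [-0.8, 0.3, 0.2]
finger_gap: 0.0855
grasp_force: 0.0
[-0.08798877  0.18813712 -0.12940775  1.25807486 -0.00817327 -3.1406144 ] [0.49859566 0.02756632 0.34712764]
```

```bash
python3 -m creep '[[0,0,0,-7,1],[0,0,0,-14,1],[0,0,0,-21,1],[0,0,0,-28,1],[0,0,0,-35,1],[0,0,0,-42,1],[0,0,0,-49,1],[0,0,0,-56,1],[0,0,0,-63,1],[0,0,0,-70,1]]'>/dev/null;  python3 -m creep '[[-5,20,0,-7,1],[-10,40,0,-14,1],[-15,60,0,-21,1],[-20,80,0,-28,1],[-25,100,0,-35,1],[-30,120,0,-42,1],[-35,140,0,-49,1],[-40,160,0,-56,1],[-45,180,0,-63,1],[-50,200,0,-70,1]]'; python3 -m creep '[[0,10,0,-7,1],[0,10,0,-14,1],[0,10,0,-21,1],[0,10,0,-28,1],[0,10,0,-35,1],[0,10,0,-35,1],[0,10,0,-35,1]]'
python3 - <<'E'
from h import *
import pickle
c=capture('wrist'); pickle.dump(c,open('w5.pkl','wb'));print(sense()['ee_pos'],sense()['ee_rot'],sense()['qpos'])
cv2.imwrite('pics/w5.png',cv2.resize(c['image'][:300,80:480],(800,600),interpolation=cv2.INTER_CUBIC))
E
```

```text
clock: 11.02
ee_pos: [0.448, 0.2292, 0.3472]
ee_rot: [3.133, 0.005, -2.537]
wrist_force: [0.4, 0.5, -0.3]
finger_gap: 0.0852
grasp_force: 0.0
clock: 11.6
ee_pos: [0.4483, 0.2382, 0.3472]
ee_rot: [3.133, 0.005, -3.139]
wrist_force: [0.1, 0.1, -1.2]
finger_gap: 0.0859
grasp_force: 0.0
[0.44835386 0.2381488  0.34713301] [ 3.13337882  0.00469799 -3.13935689] [ 0.3392664   0.19388774 -0.12224505  1.24751364  0.00619818  0.33703351]
```

View pics/w5.png

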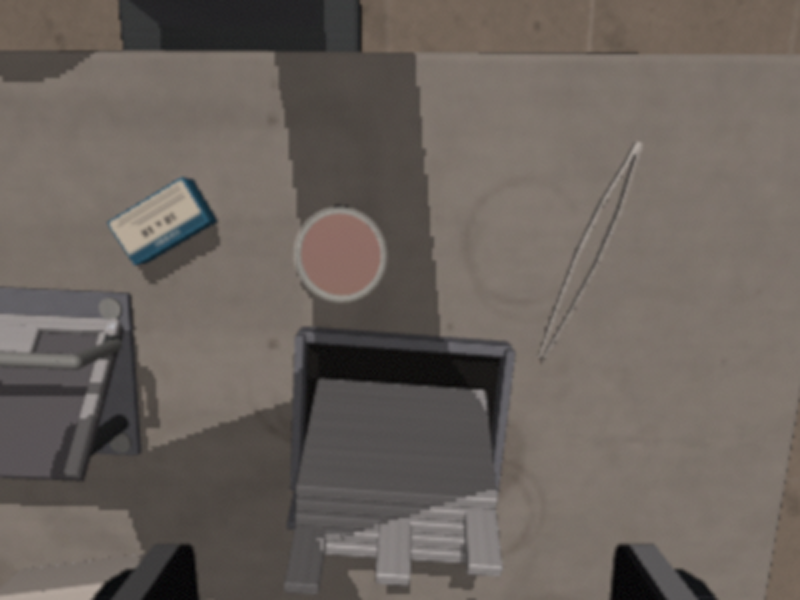

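The tabs from front to rear are b (right, tip (484,570)), a (393,578) and c (300,586). The rack's front lip runs from (303,333) to (510,346).

```bash
python3 - <<'E'
from h import *
import pickle
np.set_printoptions(precision=4,suppress=True)
w4,w5=[pickle.load(open(n+'.pkl','rb')) for n in('w4','w5')]
A=lambda X,Y:(X/1.4286,Y/1.4286);B=lambda X,Y:(80+X/2,Y/2)
for n,p,q in [('b',(189,151),(484,569)),('a',(262,148),(393,579)),('c',(337,145),(301,586))]:
    print(n,tri(w4,A(*p),w5,B(*q)), onz(w5,*B(*q),.146))
l,r=onz(w5,*B(301,332),.024),onz(w5,*B(512,346),.024)
print('lip',l,r,np.linalg.norm(l-r),'yaw',np.degrees(np.arctan2(-(r-l)[0],(r-l)[1])))
# side edges of each tab near base at z~.112
for n,x0,x1,y in [('b',470,500,545),('a',378,410,550),('c',291,323,555)]:
    print(n,onz(w5,*B(x0,y),.13),onz(w5,*B(x1,y),.13))
E
```

```text
b (array([0.5506, 0.2812, 0.1461]), np.float64(0.0014923131147677748)) [0.5512 0.2818 0.146 ]
a (array([0.556 , 0.2338, 0.1464]), np.float64(0.00218871209385816)) [0.5569 0.2347 0.146 ]
c (array([0.561 , 0.186 , 0.1451]), np.float64(0.0015829464481289782)) [0.5609 0.1868 0.146 ]
lip [0.4479 0.1751 0.024 ] [0.4567 0.311  0.024 ] 0.13614234725993085 yaw -3.7151896664758772
b [0.5455 0.276  0.13  ] [0.5455 0.2921 0.13  ]
a [0.5484 0.2265 0.13  ] [0.5484 0.2438 0.13  ]
c [0.5513 0.1797 0.13  ] [0.5513 0.1969 0.13  ]
```

Tab heights come out at 146 mm as expected. I'll open the bails first, starting with c.

```bash
python3 -m creep '[[10,-42,0,-3,-1],[20,-84,0,-3,-1],[24,-126,0,-3,-1],[24,-166,-20,-3,-1],[24,-200,-50,-3,-1],[24,-230,-80,-3,-1],[24,-250,-115,-3,-1],[24,-250,-156,-3,-1],[24,-250,-197,-3,-1],[24,-250,-197,-3,-1]]'
python3 -m creep '[[0,0,-25,0,-1],[0,0,-45,0,-1],[-10,0,-45,0,-1],[-18,0,-45,0,-1],[-25,0,-45,0,-1],[-30,0,-45,0,-1],[-30,0,-45,0,-1]]'
python3 -m creep '[[-3,0,0,0,-1],[-3,0,0,0,-1]]'
```

```text
clock: 12.48
ee_pos: [0.4678, -0.012, 0.1446]
ee_rot: [3.132, -0.005, 3.089]
wrist_force: [-1.5, -0.3, -0.6]
finger_gap: -0.0
grasp_force: 0.0
clock: 13.07
ee_pos: [0.4419, -0.0119, 0.1066]
ee_rot: [3.134, 0.006, 3.089]
wrist_force: [0.3, 0.0, -1.1]
finger_gap: -0.0003
grasp_force: 0.0
clock: 13.23
ee_pos: [0.4396, -0.012, 0.106]
ee_rot: [3.134, 0.006, 3.089]
wrist_force: [0.2, 0.2, -0.1]
finger_gap: 0.0002
grasp_force: 0.1
```

```bash
python3 -m creep '[[-3,0,0,0,-1],[-6,0,0,0,-1],[-6,0,0,0,-1]]'; python3 - <<'E'
from h import *
import pickle
c=capture('wrist'); pickle.dump(c,open('w6.pkl','wb'))
cv2.imwrite('pics/w6.png',cv2.resize(c['image'],(560,420)))
E
```

```text
clock: 13.48
ee_pos: [0.4339, -0.0121, 0.1055]
ee_rot: [3.133, 0.006, 3.088]
wrist_force: [2.8, 0.6, 0.3]
finger_gap: -0.0001
grasp_force: 1.3
```

View pics/w6.png

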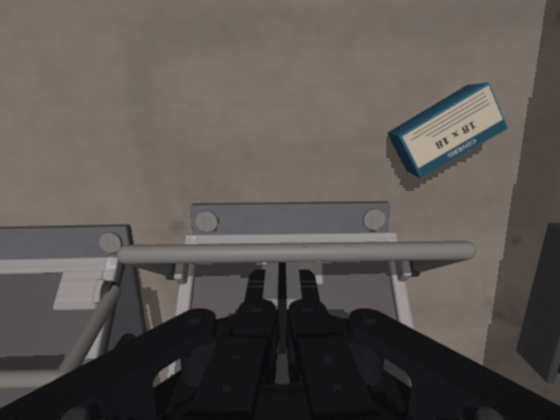

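The fingers are behind the bar (v≈252) and now touching it, so I keep pushing until the stop is felt.

```bash
python3 -c "
from h import *
import pickle
c=pickle.load(open('w6.pkl','rb'))
for z in(.09,.1):print(onz(c,123,252,z),onz(c,470,250,z))"
python3 -m creep '[[-3,0,0,0,-1],[-6,0,0,0,-1],[-6,0,0,0,-1]]';python3 -m creep '[[-3,0,0,0,-1],[-6,0,0,0,-1],[-6,0,0,0,-1]]'
```

```text
[ 0.41686843 -0.07936996  0.09      ] [0.42429918 0.06997669 0.09      ]
[ 0.41283058 -0.07434487  0.1       ] [0.41972806 0.0642838  0.1       ]
clock: 13.78
ee_pos: [0.4334, -0.0123, 0.1064]
ee_rot: [3.132, 0.017, 3.089]
wrist_force: [14.3, 1.7, -9.0]
finger_gap: 0.0001
grasp_force: 7.1
clock: 14.03
ee_pos: [0.4329, -0.0128, 0.1078]
ee_rot: [3.132, 0.027, 3.089]
wrist_force: [24.5, 1.8, -14.0]
finger_gap: -0.0
grasp_force: 12.2
```

```bash
python3 -c "
from h import *
import pickle
c=pickle.load(open('w6.pkl','rb'))
print('plate',onz(c,192,204,.006),onz(c,389,203,.006));print('sill',onz(c,188,237,.03),onz(c,397,235,.03))
w=pickle.load(open('w1.pkl','rb'));a=lambda X,Y:(X/1.42,50+Y/2.2)
print('bar a',onz(w,*a(432,196),.102),onz(w,*a(641,212),.102))"
python3 -m creep '[[22,0,0,0,-1],[25,0,30,0,-1],[27,0,60,0,-1],[30,-40,65,0,-1],[40,-80,65,0,-1],[50,-120,65,0,-1],[62,-150,65,1,-1],[69,-172,65,1,-1],[69,-172,65,1,-1],[69,-172,65,1,-1]]'
```

```text
plate [ 0.4193025  -0.06994049  0.006     ] [0.4257464  0.06035546 0.006     ]
sill [ 0.43352709 -0.06848127  0.03      ] [0.43928612 0.0584902  0.03      ]
bar a [ 0.46325613 -0.29381211  0.102     ] [ 0.4571461  -0.44080744  0.102     ]
clock: 14.87
ee_pos: [0.4896, -0.1846, 0.1694]
ee_rot: [3.132, 0.003, 3.104]
wrist_force: [-0.8, 0.4, -0.4]
finger_gap: 0.0001
grasp_force: 0.0
```

```bash
python3 -m creep '[[0,0,-35,0,-1],[0,0,-63,0,-1],[0,0,-63,0,-1],[-10,0,-63,0,-1],[-20,0,-63,0,-1],[-30,0,-63,0,-1],[-38,0,-63,0,-1],[-44,0,-63,0,-1],[-48,0,-63,0,-1],[-48,0,-63,0,-1]]'
python3 -m creep '[[-3,0,0,0,-1],[-5,0,0,0,-1],[-5,0,0,0,-1]]';python3 -m creep '[[-3,0,0,0,-1],[-5,0,0,0,-1],[-5,0,0,0,-1]]'
```

```text
clock: 15.7
ee_pos: [0.4417, -0.1842, 0.1078]
ee_rot: [3.134, 0.005, 3.105]
wrist_force: [-0.2, 0.1, 0.6]
finger_gap: -0.0002
grasp_force: 0.0
clock: 15.95
ee_pos: [0.4409, -0.1845, 0.108]
ee_rot: [3.133, 0.013, 3.106]
wrist_force: [9.0, 1.3, -4.0]
finger_gap: -0.0003
grasp_force: 4.5
clock: 16.2
ee_pos: [0.4404, -0.1845, 0.1084]
ee_rot: [3.131, 0.022, 3.108]
wrist_force: [20.8, 2.2, -14.1]
finger_gap: 0.0
grasp_force: 10.4
```

```bash
python3 -c "
from h import *
import pickle
pickle.dump(capture('wrist'),open('w7.pkl','wb'))"
python3 -m creep '[[22,0,0,0,-1],[25,0,30,0,-1],[27,0,60,0,-1],[30,-40,65,0,-1],[38,-80,65,0,-1],[45,-120,65,0,-1],[50,-150,65,-1,-1],[51,-183,65,-1,-1],[51,-183,65,-1,-1],[51,-183,65,-1,-1]]'
python3 -m creep '[[0,0,-35,0,-1],[0,0,-63,0,-1],[0,0,-63,0,-1],[-10,0,-63,0,-1],[-20,0,-63,0,-1],[-30,0,-63,0,-1],[-38,0,-63,0,-1],[-44,0,-63,0,-1],[-44,0,-63,0,-1]]'
python3 -m creep '[[-3,0,0,0,-1],[-5,0,0,0,-1],[-5,0,0,0,-1]]'
```

```text
clock: 17.08
ee_pos: [0.4828, -0.3685, 0.1715]
ee_rot: [3.133, 0.004, 3.086]
wrist_force: [-0.7, 1.6, -0.4]
finger_gap: 0.0001
grasp_force: 0.0
clock: 17.83
ee_pos: [0.4381, -0.3674, 0.1102]
ee_rot: [3.135, 0.005, 3.087]
wrist_force: [1.1, 0.3, 0.6]
finger_gap: 0.0
grasp_force: 0.0
clock: 18.08
ee_pos: [0.4342, -0.3672, 0.1094]
ee_rot: [3.134, 0.005, 3.088]
wrist_force: [0.8, -0.5, -0.9]
finger_gap: -0.0001
grasp_force: 0.0
```

```bash
python3 -m creep '[[-3,0,0,0,-1],[-5,0,0,0,-1],[-5,0,0,0,-1]]';python3 -m creep '[[-3,0,0,0,-1],[-5,0,0,0,-1],[-5,0,0,0,-1]]'; python3 - <<'E'
from h import *
import pickle
c=capture('wrist'); pickle.dump(c,open('w8.pkl','wb'))
b=pickle.load(open('w7.pkl','rb'))['image']
cv2.imwrite('pics/w78.png',np.vstack([cv2.resize(i[140:345],(800,293),interpolation=cv2.INTER_CUBIC) for i in (b,c['image'])]))
E
```

```text
clock: 18.33
ee_pos: [0.4326, -0.3672, 0.1096]
ee_rot: [3.133, 0.012, 3.09]
wrist_force: [9.3, 0.2, -3.9]
finger_gap: 0.0001
grasp_force: 4.6
clock: 18.58
ee_pos: [0.4315, -0.3678, 0.1109]
ee_rot: [3.133, 0.021, 3.091]
wrist_force: [18.3, 2.8, -0.5]
finger_gap: -0.0001
grasp_force: 7.6
```

View pics/w78.png

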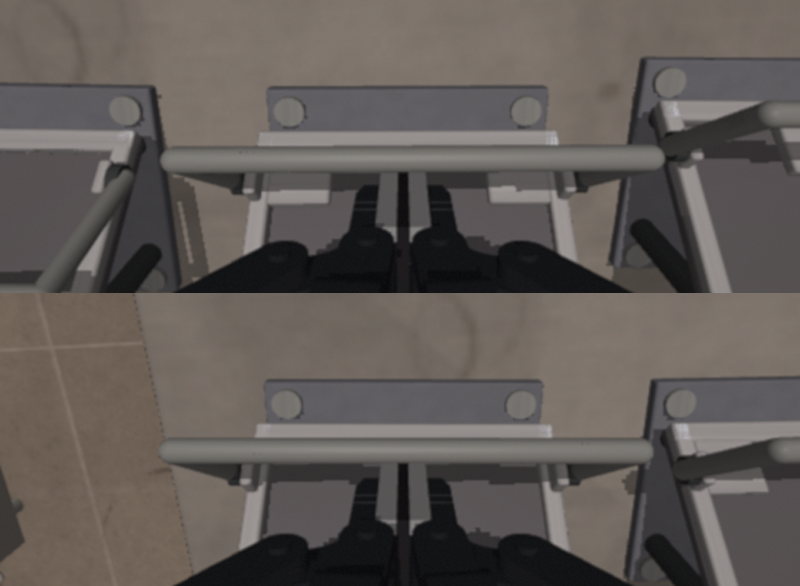

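All three bails are wide open, with clean views of sills, plates and bars for beds b (top) and a (bottom).

```bash
python3 - <<'E'
from h import *
import pickle
np.set_printoptions(precision=4,suppress=True)
L=lambda n:pickle.load(open(n,'rb'))
b=lambda X,Y:(X/1.4286,140+Y/1.4286)
def rep(c,nm,bar,sill,plate):
    for k,(p,q),z in [('bar',bar,.093),('sill',sill,.03),('plate',plate,.006)]:
        P,Q=onz(c,*p,z),onz(c,*q,z); print(nm,k,(P+Q)[:2]/2,'yaw',np.degrees(np.arctan2(-(Q-P)[0],(Q-P)[1])),np.linalg.norm(P-Q))
rep(L('w6.pkl'),'c',[(119,252),(474,250)],[(188,237),(397,235)],[(192,204),(389,203)])
rep(L('w7.pkl'),'b',[b(162,159),b(664,157)],[b(262,132),b(556,132)],[b(267,87),b(548,87)])
rep(L('w8.pkl'),'a',[b(161,157),b(652,158)],[b(258,132),b(551,132)],[b(264,88),b(543,88)])
E
```

```text
c bar [ 0.4193 -0.0048] yaw -2.8564483825797615 0.14968552470835508
c sill [ 0.4364 -0.005 ] yaw -2.596976969134725 0.12710200964998342
c plate [ 0.4225 -0.0048] yaw -2.831303072702973 0.13045519368533476
b bar [ 0.4268 -0.1805] yaw -1.9155883149222572 0.15107729840861261
b sill [ 0.4426 -0.1809] yaw -2.1267894724740395 0.126611871653752
b plate [ 0.4293 -0.1806] yaw -2.0654297614083648 0.1315659839485601
a bar [ 0.4187 -0.3655] yaw -3.1803579714646038 0.15035181614310428
a sill [ 0.4345 -0.3663] yaw -3.024075690871289 0.1277088412780039
a plate [ 0.4214 -0.3658] yaw -2.9755290835540036 0.13213726548019292
```

```bash
python3 -m creep '[[22,0,0,0,-1],[25,0,35,0,-1],[27,20,75,0,-1],[40,60,100,0,-1],[50,100,100,0,-1],[60,140,100,0,-1],[75,180,100,0,-1],[85,220,100,0,-1],[95,260,100,0,-1],[105,300,100,0,-1]]'
python3 -m creep '[[0,40,0,-1,-0.2],[0,80,0,-1,-0.2],[10,120,0,-1,-0.2],[20,160,0,-1,-0.2],[20,200,0,-1,-0.2],[20,240,0,-1,-0.2],[20,280,0,-1,-0.2],[20,320,0,-1,-0.2],[20,350,0,-1,-0.2],[20,350,0,-1,-0.2]]'
```

```text
clock: 19.47
ee_pos: [0.5275, -0.0722, 0.2092]
ee_rot: [3.134, 0.004, 3.088]
wrist_force: [0.1, -0.4, -0.6]
finger_gap: -0.0001
grasp_force: 0.0
clock: 20.3
ee_pos: [0.5467, 0.2813, 0.2088]
ee_rot: [3.132, 0.005, 3.078]
wrist_force: [0.2, 0.2, -0.0]
finger_gap: 0.0343
grasp_force: 0.0
```

```bash
python3 -m creep '[[0,1,-30,0,-0.2],[0,1,-55,0,-0.2],[0,1,-65,0,-0.2],[0,1,-73,0,-0.2],[0,1,-73,0,-0.2],[0,1,-73,0,-1],[0,1,-73,0,-1],[0,1,-73,0,-1],[0,1,-73,0,-1],[0,1,-73,0,-1]]' 40
```

```text
clock: 21.13
ee_pos: [0.548, 0.2769, 0.1368]
ee_rot: [3.133, 0.006, 3.071]
wrist_force: [0.1, 0.0, -1.5]
finger_gap: 0.0171
grasp_force: 40.0
```

```bash
python3 -m creep '[[4,0,10,0,-1],[7,0,20,0,-1],[11,0,30,0,-1],[15,0,40,0,-1],[18,0,50,0,-1],[22,0,60,0,-1],[26,0,70,0,-1],[29,0,80,0,-1],[33,0,90,0,-1],[36,0,100,0,-1]]'
python3 -m creep '[[4,0,12,0,-1],[8,0,25,0,-1],[12,0,40,0,-1],[12,0,60,0,-1],[12,0,60,0,-1]]'; python3 - <<'E'
from h import *
i=capture('side')['image'];j=capture('wrist')['image']
cv2.imwrite('pics/s1.png',np.hstack([i[60:400,160:460],j[:340,130:480]]))
E
```

```text
clock: 21.97
ee_pos: [0.584, 0.2769, 0.2374]
ee_rot: [3.133, 0.005, 3.071]
wrist_force: [0.2, 0.3, -1.1]
finger_gap: 0.0171
grasp_force: 41.6
clock: 22.38
ee_pos: [0.5974, 0.2774, 0.3009]
ee_rot: [3.131, 0.011, 3.071]
wrist_force: [0.4, -0.2, -0.6]
finger_gap: 0.0169
grasp_force: 41.6
```

View pics/s1.png

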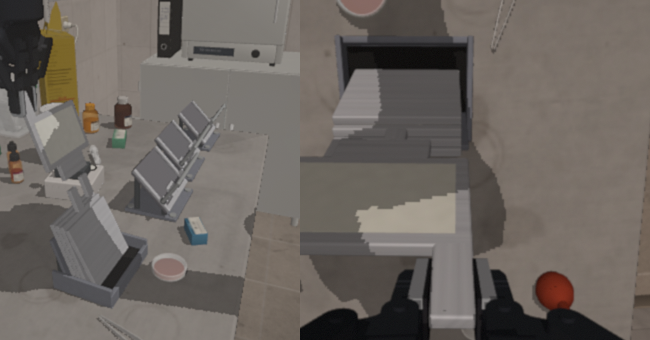

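Panel b is held with its lean kept, and the stack still stands. I carry it over bed b and check the fit visually from a hover.

```bash
python3 -m creep '[[-10,-38,0,0,-1],[-20,-76,0,1,-1],[-30,-114,0,2,-1],[-40,-152,0,2,-1],[-50,-190,0,2,-1],[-60,-228,0,2,-1],[-70,-266,0,2,-1],[-82,-304,0,2,-1],[-82,-345,0,2,-1],[-82,-385,0,2,-1]]'
python3 -m creep '[[0,-20,-20,0,-1],[0,-26,-50,0,-1],[0,-26,-80,0,-1],[0,-26,-100,0,-1],[0,-26,-107,0,-1],[0,-26,-107,0,-1],[0,-26,-107,0,-1]]'
python3 - <<'E'
from h import *
import pickle
c=capture('wrist'); pickle.dump(c,open('w9.pkl','wb'));print(sense()['ee_pos'],sense()['ee_rot'])
cv2.imwrite('pics/w9.png',cv2.resize(c['image'],(800,600),interpolation=cv2.INTER_CUBIC))
E
```

```text
clock: 23.32
ee_pos: [0.5118, -0.1093, 0.2951]
ee_rot: [3.133, 0.003, 3.106]
wrist_force: [1.5, 0.4, -0.9]
finger_gap: 0.017
grasp_force: 41.6
clock: 23.9
ee_pos: [0.5134, -0.1338, 0.1892]
ee_rot: [3.133, 0.004, 3.106]
wrist_force: [-0.1, -1.1, -0.9]
finger_gap: 0.017
grasp_force: 41.6
[ 0.51414871 -0.13406141  0.19005413] [3.13385266 0.00595538 3.10639853]
```

View pics/w9.png

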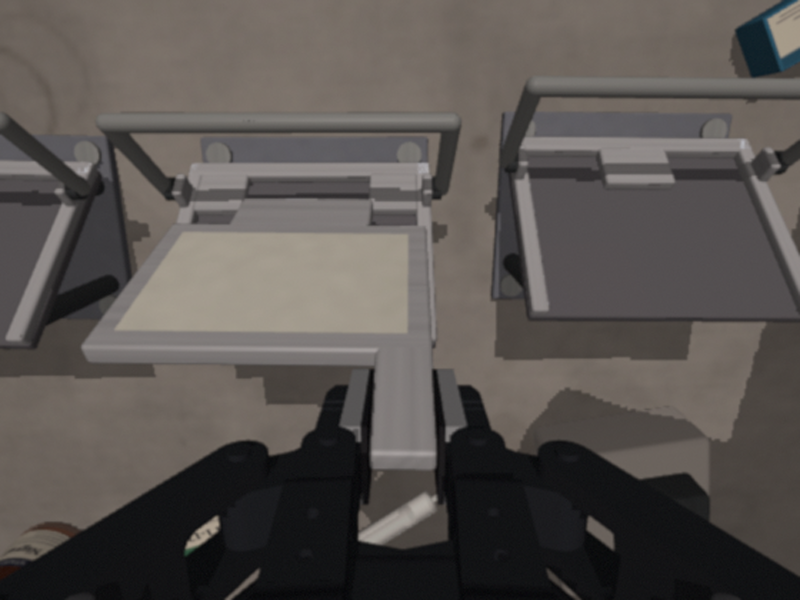

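```bash
cat > pj.py <<'E'
from h import *
import pickle
np.set_printoptions(precision=1,suppress=True)
c=pickle.load(open('w9.pkl','rb'));k=1.4286
T=np.array([.5141,-.1341,.190]);yaw=3.1064-np.pi
def P(x,y,z,lean=20,zt=.1328,yt=.047):
    B=R.from_euler('zy',[yaw,np.radians(lean)]).as_matrix(); return k*proj(c,T+B@(np.array([x,y,z])-[0,yt,zt]))
def Bd(x,y,z,o=(.451,-.1807,.030),by=np.radians(-2.0)):
    B=R.from_euler('zy',[by,np.pi/4]).as_matrix(); return k*proj(c,np.array(o)+B@np.array([x,y,z]))
if __name__=='__main__':
    for l in(15,20): print('lean',l,'foot',P(-.004,-.031,0,l),P(-.004,.031,0,l),'tongue top',P(-.004,-.056,.025,l),P(-.004,.056,.025,l),'body top',P(-.004,-.056,.105,l),P(-.004,.056,.105,l),'tabtop',P(-.004,.038,.143,l),P(-.004,.056,.143,l))
    print('blk top inner',Bd(-.002,-.033,.023),Bd(-.002,.033,.023),'sill end',Bd(-.002,-.058,0),Bd(-.002,.058,0),'railtop',Bd(-.002,.058,.098))
    print('bar',Bd(-.0085-.0537,-.071,.027),Bd(-.0085-.0537,.071,.027))
E
python3 pj.py
```

```text
lean 15 foot [240.9 227.8] [365.7 227.4] tongue top [171.5 249.8] [417.8 248.8] body top [ 77.1 359. ] [428.6 356.4] tabtop [367.7 448.1] [437.7 447.3]
lean 20 foot [235.6 206.5] [363.9 206. ] tongue top [164.7 231.7] [417.6 230.5] body top [ 72.9 354.5] [428.6 351.2] tabtop [367.9 451.5] [437.7 450.6]
blk top inner [244.3 208.1] [371.  206.4] sill end [202.8 175.2] [416.6 172.7] railtop [426.  335.3]
bar [111.1 122.7] [456.4 119.8]
```

```bash
python3 - <<'E'
from h import *
import pickle
from scipy.optimize import least_squares
np.set_printoptions(precision=4,suppress=True)
c=pickle.load(open('w9.pkl','rb'));k=1.4286
im=cv2.cvtColor(c['image'],cv2.COLOR_BGR2GRAY)
ob=[(-.031,0,240,200),(.031,0,370.5,200),(-.056,.025,177,229),(.056,.025,425,228),(-.056,.105,88,349),(.056,.105,430,346),(.038,.143,370,456),(.056,.143,436,456)]
cs=[]
q=np.array([[o[2]/k,o[3]/k] for o in ob],np.float32)
def f(v):
    B=R.from_euler('zyx',[v[3],v[4],v[5]]).as_matrix()
    return np.ravel([proj(c,v[:3]+B@np.array([-.004,o[0],o[1]]))-p for o,p in zip(ob,q)])
r=least_squares(f,[.469,-.181,.065,-.035,.35,0])
print('foot',r.x[:3],'yaw,lean,roll deg',np.degrees(r.x[3:]));print(r.fun.reshape(-1,2))
E
```

```text
foot [ 0.4646 -0.1775  0.0632] yaw,lean,roll deg [-2.0439 22.2891  1.5775]
[[ 2.9214  0.2307]
 [ 0.4173  0.1286]
 [-1.5465 -1.7291]
 [-0.8018 -1.1778]
 [-0.7786  2.1363]
 [ 0.6691  4.3722]
 [-0.8014 -1.9395]
 [ 0.4599 -1.8586]]
```

The tongue sits about 2.5 mm too far to +y between the blocks, and the lean is about 22°. I correct that, go in and slide down.

```bash
python3 -m creep '[[4,-2.5,-4,0,-1],[8,-2.5,-8,0,-1],[3,-2.5,-13,0,-1],[-2,-2.5,-18,0,-1],[-7,-2.5,-23,0,-1],[-7,-2.5,-23,0,-1]]'
python3 -m creep '[[-3,0,-3,0,-1],[-6,0,-6,0,-1],[-9,0,-9,0,-1],[-9,0,-9,0,-1]]'
```

```text
clock: 24.45
ee_pos: [0.5042, -0.1359, 0.1647]
ee_rot: [3.132, 0.001, 3.106]
wrist_force: [-0.1, -0.0, -1.5]
finger_gap: 0.0171
grasp_force: 41.6
clock: 24.78
ee_pos: [0.4966, -0.1364, 0.1565]
ee_rot: [3.133, 0.003, 3.106]
wrist_force: [-0.1, 0.3, -1.0]
finger_gap: 0.017
grasp_force: 41.6
```

```bash
python3 -m creep '[[3,0,3,0,-1],[6,0,3,0,-1],[8,0,2,0,-1],[8,0,2,0,-1]]'
python3 -m creep '[[-2,0,-2,0,-1],[-4,0,-4,0,-1],[-4,0,-4,0,-1]]'
```

```text
clock: 25.12
ee_pos: [0.5066, -0.1368, 0.1594]
ee_rot: [3.134, 0.006, 3.106]
wrist_force: [-0.0, -0.4, -2.4]
finger_gap: 0.017
grasp_force: 41.6
clock: 25.37
ee_pos: [0.5008, -0.1366, 0.1546]
ee_rot: [3.134, 0.004, 3.106]
wrist_force: [-1.1, -1.4, -1.4]
finger_gap: 0.0172
grasp_force: 41.5
```

```bash
python3 -m creep '[[4,0,-2,0,-1],[8,0,-4,0,-1],[12,0,-6,0,-1],[17,0,-8,0,-1],[17,0,-8,0,-1]]' 30
python3 -m creep '[[5,0,-3,0,-1],[10,0,-7,0,-1],[15,0,-11,0,-1],[15,0,-11,0,-1]]'
```

```text
clock: 25.78
ee_pos: [0.5189, -0.1364, 0.1465]
ee_rot: [3.133, 0.004, 3.106]
wrist_force: [-2.9, -0.4, 1.4]
finger_gap: 0.0171
grasp_force: 41.5
clock: 26.12
ee_pos: [0.5347, -0.1368, 0.1355]
ee_rot: [3.134, 0.006, 3.106]
wrist_force: [-0.8, -1.0, 2.0]
finger_gap: 0.0171
grasp_force: 41.4
```

```bash
python3 -m creep '[[4,0,-4,0,-1],[8,0,-8,0,-1],[12,0,-12,0,-1],[12,0,-12,0,-1]]'
python3 -c "
from h import *
import pickle
c=capture('wrist'); pickle.dump(c,open('w10.pkl','wb'))
cv2.imwrite('pics/w10.png',cv2.resize(c['image'][:320],(800,457),interpolation=cv2.INTER_CUBIC))"
```

```text
clock: 26.45
ee_pos: [0.5466, -0.1366, 0.1236]
ee_rot: [3.133, 0.006, 3.106]
wrist_force: [-0.1, -0.3, 4.2]
finger_gap: 0.017
grasp_force: 41.3
```

View pics/w10.png

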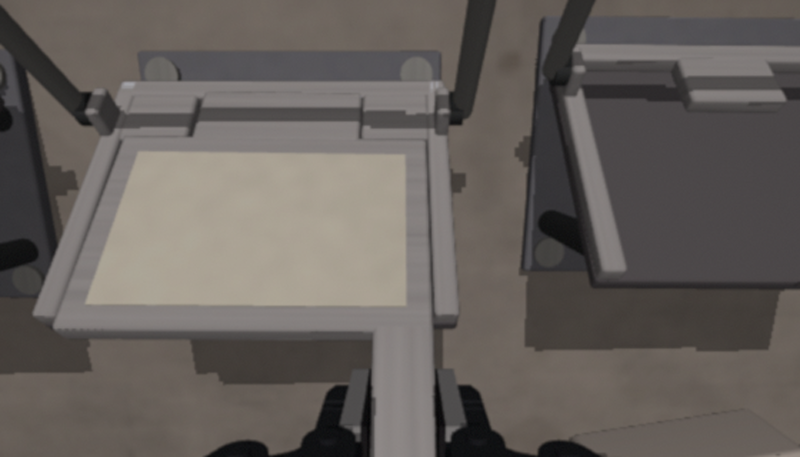

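Panel b lies in the recess, tongue (195–362) between the blocks. I press it down the slope to be sure, then release.

```bash
python3 -m creep '[[-2,0,-2,0,-1],[-4,0,-4,0,-1],[-5,0,-7,0,-1],[-5,0,-7,0,-1]]'
python3 -m creep '[[0,0,0,0,-0.3],[0,0,0,0,-0.2],[0,0,0,0,-0.1],[0,0,0,0,-0.1]]'
```

```text
clock: 26.83
ee_pos: [0.5474, -0.1364, 0.1214]
ee_rot: [3.132, 0.02, 3.108]
wrist_force: [9.8, 6.3, 13.9]
finger_gap: 0.0173
grasp_force: 43.3
clock: 27.17
ee_pos: [0.5404, -0.1363, 0.1169]
ee_rot: [3.133, 0.005, 3.106]
wrist_force: [-0.3, 0.5, 2.3]
finger_gap: 0.0386
grasp_force: 1.0
```

```bash
python3 -m creep '[[0,0,20,0,-0.1],[0,0,50,0,-0.1],[-20,-10,70,0,-0.1],[-60,-44,70,0,-1],[-100,-44,70,0,-1],[-135,-44,70,0,-1],[-155,-44,60,0,-1],[-155,-44,20,0,-1],[-155,-44,-14,0,-1],[-155,-44,-14,0,-1]]'
python3 -m creep '[[10,0,0,0,-1],[20,0,0,0,-1],[30,0,0,0,-1],[40,0,0,0,-1],[50,0,0,0,-1],[60,0,0,0,-1],[70,0,0,0,-1],[75,0,0,0,-1],[80,0,0,0,-1],[80,0,0,0,-1]]'
```

```text
clock: 28.0
ee_pos: [0.3812, -0.1783, 0.0986]
ee_rot: [3.128, -0.003, 3.105]
wrist_force: [-1.7, 0.1, -0.7]
finger_gap: 0.0
grasp_force: 0.0
clock: 28.83
ee_pos: [0.4665, -0.1805, 0.103]
ee_rot: [3.133, 0.005, 3.107]
wrist_force: [0.2, -0.2, -0.4]
finger_gap: 0.0
grasp_force: 0.0
```

```bash
python3 -m creep '[[5,0,0,0,-1],[9,0,0,0,-1],[12,0,0,0,-1],[12,0,0,0,-1]]';python3 -m creep '[[3,0,0,0,-1],[6,0,0,0,-1],[6,0,0,0,-1]]';python3 -m creep '[[3,0,0,0,-1],[6,0,0,0,-1],[6,0,0,0,-1]]'
```

```text
clock: 29.17
ee_pos: [0.4777, -0.1805, 0.103]
ee_rot: [3.133, 0.004, 3.106]
wrist_force: [-0.9, 0.1, -1.3]
finger_gap: 0.0004
grasp_force: 0.4
clock: 29.42
ee_pos: [0.4814, -0.1804, 0.1028]
ee_rot: [3.134, -0.0, 3.105]
wrist_force: [-7.4, -0.9, 2.8]
finger_gap: -0.0002
grasp_force: 4.3
clock: 29.67
ee_pos: [0.4821, -0.1802, 0.1023]
ee_rot: [3.135, -0.011, 3.104]
wrist_force: [-22.5, -1.5, 14.4]
finger_gap: -0.0001
grasp_force: 12.8
```

```bash
python3 -m creep '[[-20,0,0,0,-1],[-30,0,25,0,-1],[-25,10,65,0,-1],[-10,40,100,0,-1],[10,75,105,0,-1],[25,110,105,0,-1],[40,145,105,0,-1],[55,180,105,0,-1],[60,220,105,-1,-1],[60,260,105,-2,-1]]'
python3 -m creep '[[0,40,0,0,-0.2],[0,80,0,0,-0.2],[0,120,0,0,-0.2],[0,150,0,0,-0.2],[0,150,0,0,-0.2],[0,150,0,0,-0.2]]'
python3 - <<'E'
from h import *
import pickle
c=capture('wrist'); pickle.dump(c,open('w11.pkl','wb'));s=capture('side')['image'];print(sense()['ee_pos'])
cv2.imwrite('pics/w11.png',np.hstack([cv2.resize(c['image'][:330,130:430],None,fx=1.5,fy=1.5,interpolation=cv2.INTER_CUBIC),cv2.resize(s[150:315,215:385],None,fx=2,fy=3)[:495]]))
E
```

```text
clock: 30.5
ee_pos: [0.5519, 0.0815, 0.2089]
ee_rot: [3.132, 0.009, 3.07]
wrist_force: [-0.1, -1.0, 1.0]
finger_gap: 0.0002
grasp_force: 0.0
clock: 31.0
ee_pos: [0.5499, 0.2314, 0.2085]
ee_rot: [3.133, 0.006, 3.074]
wrist_force: [-0.2, 0.3, -0.8]
finger_gap: 0.0342
grasp_force: 0.0
[0.54991853 0.22910519 0.20836554]
```

View pics/w11.png

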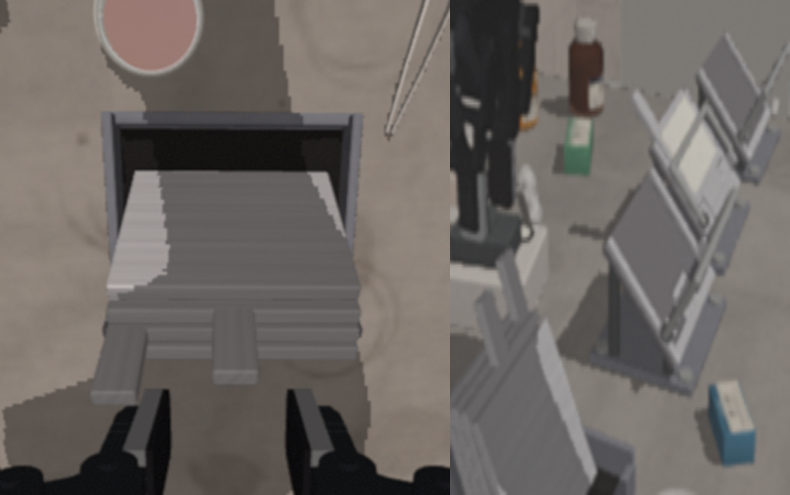

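Panel b is seated with its bail closed. Tab a's tip is at (236,378) and tab c's at (117,396).

```bash
python3 - <<'E'
from h import *
import pickle
np.set_printoptions(precision=4,suppress=True)
c=pickle.load(open('w11.pkl','rb'))
for p in [(236,377),(117,396)]: print(onz(c,130+p[0]/1.5,p[1]/1.5,.146))
for p in [(214,330),(256,330),(104,345),(146,345)]: print(onz(c,130+p[0]/1.5,p[1]/1.5,.13))
E
```

```text
[0.5568 0.2346 0.146 ]
[0.5615 0.1881 0.146 ]
[0.5424 0.227  0.13  ]
[0.5436 0.244  0.13  ]
[0.5457 0.1817 0.13  ]
[0.5469 0.1988 0.13  ]
```

```bash
python3 -m creep '[[3,4,-30,0,-0.2],[3,4,-55,0,-0.2],[3,4,-65,0,-0.2],[3,4,-73,0,-0.2],[3,4,-73,0,-0.2],[3,4,-73,0,-1],[3,4,-73,0,-1],[3,4,-73,0,-1],[3,4,-73,0,-1],[3,4,-73,0,-1]]' 40
```

```text
clock: 31.93
ee_pos: [0.5534, 0.2335, 0.1362]
ee_rot: [3.133, 0.007, 3.071]
wrist_force: [-0.3, -0.3, 2.8]
finger_gap: 0.0172
grasp_force: 40.0
```

```bash
python3 -m creep '[[4,0,10,0,-1],[7,0,20,0,-1],[11,0,30,0,-1],[15,0,40,0,-1],[18,0,50,0,-1],[22,0,60,0,-1],[26,0,70,0,-1],[29,0,80,0,-1],[33,0,90,0,-1],[36,0,100,0,-1]]'
python3 -m creep '[[4,0,12,0,-1],[8,0,25,0,-1],[12,0,40,0,-1],[5,-5,65,0,-1],[-5,-40,65,0,-1],[-15,-80,65,1,-1],[-25,-120,65,1,-1],[-35,-160,65,1,-1],[-45,-200,65,1,-1],[-50,-240,65,1,-1]]'
python3 -m creep '[[-10,-40,0,0,-1],[-20,-80,0,0,-1],[-30,-120,0,0,-1],[-35,-160,0,0,-1],[-35,-200,0,0,-1],[-35,-240,0,0,-1],[-35,-280,0,0,-1],[-35,-320,0,0,-1],[-35,-360,0,0,-1],[-35,-360,0,0,-1]]'
```

```text
clock: 32.77
ee_pos: [0.5887, 0.2336, 0.2357]
ee_rot: [3.133, 0.005, 3.071]
wrist_force: [-0.2, 0.8, -0.6]
finger_gap: 0.0171
grasp_force: 39.5
clock: 33.6
ee_pos: [0.5371, -0.0078, 0.3005]
ee_rot: [3.133, 0.005, 3.089]
wrist_force: [0.5, -0.2, -1.4]
finger_gap: 0.0173
grasp_force: 39.6
clock: 34.43
ee_pos: [0.5027, -0.3736, 0.2991]
ee_rot: [3.137, 0.005, 3.082]
wrist_force: [0.3, 0.2, -2.1]
finger_gap: 0.017
grasp_force: 39.8
```

```bash
python3 -m creep '[[2,-1,-35,0,-1],[2,-1,-70,0,-1],[2,-1,-100,0,-1],[2,-1,-110,0,-1],[2,-1,-110,0,-1],[2,-1,-110,0,-1]]'
python3 - <<'E'
from h import *
import pickle
np.set_printoptions(precision=1,suppress=True)
c=capture('wrist'); pickle.dump(c,open('w12.pkl','wb'));s=sense();print(s['ee_pos'],s['ee_rot'])
k=1.4286;g=cv2.cvtColor(c['image'],cv2.COLOR_BGR2GRAY)
L=cv2.createLineSegmentDetector().detect(g)[0][:,0]
for l in sorted(L,key=lambda l:l[0]):
    n=np.hypot(l[2]-l[0],l[3]-l[1])
    if n>22 and l[[1,3]].max()<300: print((l*k).round(0),round(n*k))
T=s['ee_pos'];yaw=s['ee_rot'][2]-np.pi
B=R.from_euler('zy',[yaw,np.radians(22)]).as_matrix();D=R.from_euler('zy',[np.radians(-3.1),np.pi/4]).as_matrix()
for z in(0,.105): print('panel',[k*proj(c,T+B@(np.array([-.004,y,z])-[0,0,.1345])) for y in(-.056,.056)])
for z in(0,.098): print('rail in',[k*proj(c,np.array([.4435,-.366,.03])+D@np.array([-.002,y,z])) for y in(-.058,.058)])
E
```

```text
clock: 34.93
ee_pos: [0.5059, -0.3675, 0.1909]
ee_rot: [3.133, 0.005, 3.089]
wrist_force: [0.2, -1.0, -0.9]
finger_gap: 0.0171
grasp_force: 39.8
[ 0.5 -0.4  0.2] [3.1 0.  3.1]
[  0. 273.  30. 374.] 106
[178.  56. 184.  89.] 33
[215. 119. 571. 120.] 355
[231. 350. 371. 350.] 139
[235. 362. 297. 362.] 63
[239. 128. 260. 170.] 46
[257. 195. 213. 120.] 87
[258. 331. 547. 332.] 289
[260. 265. 232. 337.] 78
[266. 249. 281. 210.] 42
[270. 203. 260. 260.] 58
[288. 171. 499. 171.] 211
[289. 233. 256. 328.] 101
[292. 189. 353. 187.] 61
[313. 363. 372. 364.] 59
[314. 427. 326. 390.] 39
[351. 371. 338. 426.] 57
[356. 190. 463. 187.] 107
[372. 345. 231. 345.] 141
[435. 351. 571. 352.] 136
[437. 363. 499. 364.] 62
[467. 425. 456. 381.] 45
[467. 189. 499. 189.] 32
[469. 108. 240. 107.] 229
[503. 199. 287. 198.] 216
[504. 363. 571. 363.] 66
[510. 158. 278. 158.] 232
[513. 233. 290. 232.] 223
[528. 170. 548. 129.] 46
[538. 253. 524. 217.] 38
[546. 127. 242. 126.] 304
[549. 330. 516. 235.] 101
[570. 322. 575. 226.] 97
[572. 346. 431. 346.] 141
[575. 118. 531. 195.] 89
[579. 369. 582. 329.] 40
[580. 30
[... 191 characters left out ...]
 58
[642. 315. 596. 284.] 55
[647. 204. 666. 264.] 62
[656. 263. 636. 201.] 66
[668. 217. 683. 260.] 46
[671. 279. 691. 345.] 69
[676. 275. 797. 272.] 121
[677. 334. 660. 281.] 55
[682. 169. 694. 202.] 35
[684. 201. 672. 170.] 33
[685. 262. 797. 260.] 113
[691. 285. 705. 325.] 43
[692. 344. 797. 341.] 106
[696. 376. 599. 380.] 97
[706. 326. 797. 324.] 91
[725. 419. 732. 379.] 40
[763. 398. 792. 417.] 34
[797. 153. 613. 157.] 184
[797. 212. 669. 215.] 129
[797. 278. 674. 281.] 123
panel [array([277.2, 196.3]), array([509.3, 195. ])]
panel [array([221.3, 348.7]), array([572.5, 344. ])]
rail in [array([290.5, 172.2]), array([501.9, 168.8])]
rail in [array([276.8, 336.5]), array([531. , 329.1])]
```

```bash
python3 -m creep '[[4,-1,-4,0,-1],[8,-1,-9,0,-1],[4,-1,-14,0,-1],[0,-1,-19,0,-1],[-4,-1,-24,0,-1],[-7,-1,-28,0,-1],[-10,-1,-32,0,-1],[-13,-1,-36,0,-1],[-13,-1,-36,0,-1]]'
python3 -m creep '[[4,0,-2,0,-1],[8,0,-4,0,-1],[12,0,-6,0,-1],[17,0,-8,0,-1],[22,0,-11,0,-1],[27,0,-15,0,-1],[32,0,-19,0,-1],[32,0,-19,0,-1]]'
```

```text
clock: 35.73
ee_pos: [0.492, -0.3685, 0.1538]
ee_rot: [3.133, 0.005, 3.088]
wrist_force: [-0.4, -0.9, -1.8]
finger_gap: 0.0171
grasp_force: 39.8
clock: 36.4
ee_pos: [0.5259, -0.369, 0.1346]
ee_rot: [3.134, 0.006, 3.089]
wrist_force: [-0.2, -3.6, 2.0]
finger_gap: 0.0174
grasp_force: 40.2
```

```bash
python3 -m creep '[[4,0,-4,0,-1],[8,0,-8,0,-1],[12,0,-12,0,-1],[12,0,-12,0,-1]]'
python3 -m creep '[[-2,0,-2,0,-1],[-4,0,-4,0,-1],[-5,0,-7,0,-1],[-5,0,-7,0,-1]]'
```

```text
clock: 36.73
ee_pos: [0.5379, -0.37, 0.1232]
ee_rot: [3.136, 0.007, 3.088]
wrist_force: [1.3, -6.7, 2.2]
finger_gap: 0.0168
grasp_force: 39.9
clock: 37.07
ee_pos: [0.5384, -0.3706, 0.122]
ee_rot: [3.137, 0.021, 3.089]
wrist_force: [7.7, -0.4, 21.2]
finger_gap: 0.017
grasp_force: 42.3
```

```bash
python3 -m creep '[[0,0,0,0,-0.3],[0,0,0,0,-0.2],[0,0,0,0,-0.1],[0,0,0,0,-0.1]]'
python3 -m creep '[[0,0,20,0,-0.1],[0,0,50,0,-0.1],[-20,2,70,0,-0.1],[-60,4,70,0,-1],[-100,4,70,0,-1],[-135,4,70,0,-1],[-155,4,60,0,-1],[-155,4,20,0,-1],[-155,4,-14,0,-1],[-155,4,-14,0,-1]]'
python3 -m creep '[[10,0,0,0,-1],[20,0,0,0,-1],[30,0,0,0,-1],[40,0,0,0,-1],[50,0,0,0,-1],[60,0,0,0,-1],[70,0,0,0,-1],[80,0,0,0,-1],[87,0,0,0,-1],[92,0,0,0,-1]]'
python3 -m creep '[[0,0,0,0,-1],[3,0,0,0,-1],[6,0,0,0,-1],[6,0,0,0,-1]]';python3 -m creep '[[3,0,0,0,-1],[6,0,0,0,-1],[6,0,0,0,-1]]'
```

```text
clock: 37.4
ee_pos: [0.5312, -0.3674, 0.1149]
ee_rot: [3.131, 0.004, 3.089]
wrist_force: [0.5, 0.5, -0.2]
finger_gap: 0.0383
grasp_force: 0.3
clock: 38.23
ee_pos: [0.3729, -0.3605, 0.0964]
ee_rot: [3.124, -0.002, 3.087]
wrist_force: [-1.3, 0.9, 0.4]
finger_gap: -0.0003
grasp_force: 0.0
clock: 39.07
ee_pos: [0.4691, -0.3641, 0.1016]
ee_rot: [3.133, 0.004, 3.089]
wrist_force: [-2.3, 0.6, -1.6]
finger_gap: -0.0002
grasp_force: 1.3
clock: 39.4
ee_pos: [0.4727, -0.3642, 0.1017]
ee_rot: [3.133, 0.0, 3.088]
wrist_force: [-6.3, -0.6, 0.8]
finger_gap: -0.0001
grasp_force: 3.0
clock: 39.65
ee_pos: [0.4734, -0.3641, 0.1016]
ee_rot: [3.134, -0.011, 3.086]
wrist_force: [-21.2, -0.1, 11.7]
finger_gap: 0.0002
grasp_force: 10.8
```

```bash
python3 -m creep '[[-20,0,0,0,-1],[-30,0,25,0,-1],[-25,10,65,0,-1],[-10,40,105,0,-1],[10,75,107,0,-1],[25,110,107,0,-1],[40,145,107,0,-1],[55,180,107,0,-1],[65,220,107,-1,-1],[74,260,107,-1,-1]]'
python3 -m creep '[[0,40,0,0,-0.2],[0,80,0,0,-0.2],[0,120,0,0,-0.2],[0,160,0,0,-0.2],[0,200,0,0,-0.2],[0,240,0,0,-0.2],[0,280,0,0,-0.2],[0,290,0,0,-0.2],[0,290,0,0,-0.2],[0,290,0,0,-0.2]]'
python3 - <<'E'
from h import *
import pickle
np.set_printoptions(precision=3,suppress=True)
c=capture('wrist'); pickle.dump(c,open('w13.pkl','wb'));s=sense();print(s['ee_pos'])
g=cv2.cvtColor(c['image'],cv2.COLOR_BGR2GRAY)
for l in cv2.createLineSegmentDetector().detect(g)[0][:,0]:
    P,Q=onz(c,l[0],l[1],.146),onz(c,l[2],l[3],.146)
    if np.hypot(*(l[2:]-l[:2]))>12 and .15<P[1]<.23 and .5<P[0]<.58: print(P[:2],Q[:2])
E
```

```text
clock: 40.48
ee_pos: [0.5558, -0.1029, 0.2099]
ee_rot: [3.133, 0.007, 3.07]
wrist_force: [0.5, 0.2, -0.0]
finger_gap: -0.0002
grasp_force: 0.0
clock: 41.32
ee_pos: [0.5547, 0.1858, 0.2094]
ee_rot: [3.133, 0.006, 3.072]
wrist_force: [-0.3, 0.1, 0.3]
finger_gap: 0.0341
grasp_force: 0.0
[0.555 0.185 0.209]
[0.524 0.177] [0.462 0.182]
[0.567 0.162] [0.59  0.161]
[0.569 0.211] [0.602 0.218]
[0.579 0.228] [0.598 0.236]
[0.564 0.154] [0.564 0.162]
[0.511 0.192] [0.505 0.192]
[0.537 0.175] [0.526 0.175]
[0.551 0.178] [0.54 0.18]
[0.524 0.173] [0.461 0.178]
[0.531 0.188] [0.537 0.265]
[0.525 0.19 ] [0.527 0.21 ]
[0.548 0.197] [0.552 0.251]
[0.559 0.191] [0.558 0.18 ]
[0.564 0.179] [0.565 0.194]
```

```bash
python3 -m creep '[[3,1.5,-30,0,-0.2],[3,1.5,-55,0,-0.2],[3,1.5,-65,0,-0.2],[3,1.5,-73,0,-0.2],[3,1.5,-73,0,-0.2],[3,1.5,-73,0,-1],[3,1.5,-73,0,-1],[3,1.5,-73,0,-1],[3,1.5,-73,0,-1],[3,1.5,-73,0,-1]]' 40
python3 -m creep '[[3,0,8,0,-1],[6,0,16,0,-1],[9,0,25,0,-1],[13,0,35,0,-1],[16,0,45,0,-1],[20,0,55,0,-1],[24,0,65,0,-1],[27,0,75,0,-1],[31,0,85,0,-1],[35,0,95,0,-1]]'
```

```text
clock: 42.2
ee_pos: [0.5584, 0.1869, 0.1372]
ee_rot: [3.133, 0.007, 3.071]
wrist_force: [0.2, -0.8, 1.7]
finger_gap: 0.0172
grasp_force: 40.1
clock: 43.03
ee_pos: [0.5932, 0.1871, 0.2327]
ee_rot: [3.133, 0.006, 3.071]
wrist_force: [0.7, 0.8, -1.5]
finger_gap: 0.0172
grasp_force: 39.8
```

```bash
python3 -m creep '[[4,0,12,0,-1],[8,0,25,0,-1],[12,0,40,0,-1],[5,-5,65,0,-1],[-10,-40,65,0,-1],[-30,-75,65,1,-1],[-50,-110,65,1,-1],[-70,-145,65,1,-1],[-85,-180,65,1,-1],[-90,-215,65,1,-1]]'
python3 -m creep '[[0,-20,-10,0,-1],[0,-26,-40,0,-1],[0,-26,-70,0,-1],[0,-26,-95,0,-1],[0,-26,-108,0,-1],[0,-26,-108,0,-1],[0,-26,-108,0,-1]]'
python3 - <<'E'
from h import *
import pickle
np.set_printoptions(precision=1,suppress=True)
c=capture('wrist'); pickle.dump(c,open('w14.pkl','wb'));s=sense();print(s['ee_pos']*1000,s['ee_rot'])
k=1.4286;g=cv2.cvtColor(c['image'],cv2.COLOR_BGR2GRAY)
L=cv2.createLineSegmentDetector().detect(g)[0][:,0]
for l in sorted(L,key=lambda l:l[0]):
    n=np.hypot(l[2]-l[0],l[3]-l[1])
    if n>12 and l[[1,3]].max()<270 and l[[1,3]].min()>70 and l[[0,2]].min()*k>300: print((l*k).round(0),round(n*k))
T=s['ee_pos'];yaw=s['ee_rot'][2]-np.pi
B=R.from_euler('zy',[yaw,np.radians(22)]).as_matrix();D=R.from_euler('zy',[np.radians(-2.8),np.pi/4]).as_matrix()
f=lambda z,ys:print('panel',z,[k*proj(c,T+B@(np.array([-.004,y,z])-[0,-.047,.1345])) for y in ys])
f(0,(-.056,-.02,.02,.056));f(.025,(-.02,.02));f(.105,(-.056,.056))
h=lambda z,ys:print('bed',z,[k*proj(c,np.array([.4437,-.005,.03])+D@np.array([-.002,y,z])) for y in ys])
h(0,(-.058,.058));h(.023,(-.018,.018));h(.098,(-.058,.058))
cv2.imwrite('pics/w14.png',cv2.resize(c['image'][:300],(800,429),interpolation=cv2.INTER_CUBIC))
E
```

```text
clock: 43.87
ee_pos: [0.5005, -0.029, 0.2975]
ee_rot: [3.133, 0.005, 3.089]
wrist_force: [1.3, 0.2, 0.6]
finger_gap: 0.0172
grasp_force: 39.8
clock: 44.45
ee_pos: [0.5027, -0.0541, 0.1886]
ee_rot: [3.133, 0.004, 3.088]
wrist_force: [-0.5, -0.4, -2.2]
finger_gap: 0.0173
grasp_force: 39.8
[503.5 -54.2 189.5] [3.1 0.  3.1]
[315. 338. 307. 267.] 72
[316. 247. 327. 347.] 101
[329. 125. 687. 123.] 357
[342. 188. 326. 124.] 66
[347. 134. 354. 167.] 33
[353. 368. 372. 368.] 20
[361. 210. 356. 337.] 127
[371. 337. 374. 194.] 143
[376. 176. 449. 174.] 73
[378. 193. 440. 191.] 63
[384. 204. 378. 299.] 95
[399. 235. 399. 329.] 95
[401. 330. 538. 330.] 138
[412. 114. 337. 114.] 75
[433. 362. 528. 363.] 95
[435. 350. 533. 350.] 98
[454. 188. 513. 186.] 59
[460. 209. 517. 206.] 57
[467. 112. 438. 113.] 29
[513. 112. 485. 112.] 29
[515. 198. 387. 199.] 129
[515. 175. 588. 173.] 73
[519. 191. 588. 190.] 70
[533. 345. 431. 345.] 102
[542. 202. 552. 223.] 23
[547. 330. 571. 330.] 23
[553. 225. 462. 225.] 91
[583. 332. 687. 330.] 104
[589. 172. 593. 196.] 23
[590. 137. 588. 156.] 20
[594. 199. 544. 199.
[... 247 characters left out ...]
. 364.] 100
[689. 330. 623. 234.] 117
[690. 122. 624. 195.] 99
[692. 290. 698. 240.] 50
[701. 238. 708. 185.] 54
[703. 352. 720. 351.] 18
[711. 183. 718. 126.] 58
[721. 346. 685. 297.] 61
[733. 324. 769. 165.] 163
[767. 345. 733. 327.] 38
[771. 162. 797. 162.] 27
[797. 224. 768. 342.] 121
[798. 350. 780. 340.] 21
panel 0 [array([376.3, 195.9]), array([450.7, 195.5]), array([532.6, 195. ]), array([605.7, 194.6])]
panel 0.025 [array([456.4, 221.1]), array([545.4, 220.5])]
panel 0.105 [array([372. , 346.5]), array([716.9, 341.8])]
bed 0 [array([378.1, 174.6]), array([589.3, 170.3])]
bed 0.023 [array([455.6, 206.4]), array([523.8, 204.9])]
bed 0.098 [array([382.4, 340.2]), array([636.4, 332.1])]
```

```bash
python3 -m creep '[[4,-1.2,-4,0,-1],[8,-1.2,-8,0,-1],[4,-1.2,-13,0,-1],[0,-1.2,-18,0,-1],[-4,-1.2,-23,0,-1],[-7,-1.2,-27,0,-1],[-10,-1.2,-31,0,-1],[-12,-1.2,-35,0,-1],[-12,-1.2,-35,0,-1]]'
python3 -m creep '[[4,0,-2,0,-1],[8,0,-4,0,-1],[12,0,-6,0,-1],[17,0,-8,0,-1],[17,0,-8,0,-1]]'
```

```text
clock: 45.25
ee_pos: [0.4918, -0.0555, 0.154]
ee_rot: [3.133, 0.008, 3.088]
wrist_force: [1.1, -0.0, 4.5]
finger_gap: 0.0173
grasp_force: 40.5
clock: 45.67
ee_pos: [0.5086, -0.0558, 0.1456]
ee_rot: [3.135, 0.006, 3.089]
wrist_force: [0.4, -1.2, 5.7]
finger_gap: 0.0171
grasp_force: 41.1
```

```bash
python3 -m creep '[[5,0,-3,0,-1],[10,0,-7,0,-1],[15,0,-11,0,-1],[19,0,-15,0,-1],[23,0,-19,0,-1],[27,0,-23,0,-1],[27,0,-23,0,-1]]'
python3 -m creep '[[-2,0,-2,0,-1],[-4,0,-4,0,-1],[-5,0,-7,0,-1],[-5,0,-7,0,-1]]'
python3 -c "
from h import *
import pickle
c=capture('wrist'); pickle.dump(c,open('w15.pkl','wb'))
cv2.imwrite('pics/w15.png',cv2.resize(c['image'][:320],(800,457),interpolation=cv2.INTER_CUBIC))
k=1.4286;g=cv2.cvtColor(c['image'],cv2.COLOR_BGR2GRAY)
for l in sorted(cv2.createLineSegmentDetector().detect(g)[0][:,0],key=lambda l:l[1]):
    n=np.hypot(l[2]-l[0],l[3]-l[1])
    if n>20 and l[[1,3]].max()*k<180 and l[[0,2]].min()*k>300: print((l*k).round(0),round(n*k))"
```

```text
clock: 46.25
ee_pos: [0.5366, -0.0561, 0.1229]
ee_rot: [3.135, 0.009, 3.089]
wrist_force: [2.4, -1.0, 5.5]
finger_gap: 0.0172
grasp_force: 41.3
clock: 46.58
ee_pos: [0.5373, -0.0564, 0.1213]
ee_rot: [3.134, 0.023, 3.089]
wrist_force: [6.1, 0.3, 27.7]
finger_gap: 0.017
grasp_force: 44.5
[323.   1. 338.  79.] 80
[798.  30. 718. 112.] 115
[676.  68. 365.  70.] 311
[721.  76. 789.   0.] 102
[585.  91. 672.  89.] 88
[381.  94. 460.  91.] 79
[581.  95. 588. 125.] 30
[474. 103. 562. 101.] 88
[671. 104. 588. 107.] 82
[437. 107. 381. 110.] 55
[471. 110. 440. 112.] 30
[563. 116. 476. 118.] 88
[483. 123. 519. 122.] 36
[671. 140. 401. 142.] 270
```

```bash
python3 -m creep '[[0,0,0,0,-0.3],[0,0,0,0,-0.2],[0,0,0,0,-0.1],[0,0,0,0,-0.1]]'
python3 -m creep '[[0,0,20,0,-0.1],[0,0,50,0,-0.1],[-20,12,70,0,-0.1],[-60,50,70,0,-1],[-100,50,70,0,-1],[-135,50,70,0,-1],[-155,50,60,0,-1],[-155,50,20,0,-1],[-155,50,-14,0,-1],[-155,50,-14,0,-1]]'
python3 -m creep '[[10,0,0,0,-1],[20,0,0,0,-1],[30,0,0,0,-1],[40,0,0,0,-1],[50,0,0,0,-1],[60,0,0,0,-1],[70,0,0,0,-1],[80,0,0,0,-1],[87,0,0,0,-1],[92,0,0,0,-1]]'
python3 -m creep '[[0,0,0,0,-1],[3,0,0,0,-1],[6,0,0,0,-1],[6,0,0,0,-1]]';python3 -m creep '[[3,0,0,0,-1],[6,0,0,0,-1],[6,0,0,0,-1]]'
```

```text
clock: 46.97
ee_pos: [0.5295, -0.0553, 0.1148]
ee_rot: [3.133, 0.005, 3.088]
wrist_force: [1.1, -0.7, 0.9]
finger_gap: 0.0383
grasp_force: 0.7
clock: 47.8
ee_pos: [0.3696, -0.0042, 0.0969]
ee_rot: [3.132, -0.004, 3.088]
wrist_force: [-1.3, 0.5, -0.5]
finger_gap: -0.0001
grasp_force: 0.0
clock: 48.63
ee_pos: [0.4672, -0.0052, 0.1009]
ee_rot: [3.133, 0.004, 3.089]
wrist_force: [-1.9, 0.1, -1.6]
finger_gap: -0.0
grasp_force: 1.0
clock: 48.97
ee_pos: [0.4722, -0.0052, 0.1009]
ee_rot: [3.133, 0.004, 3.088]
wrist_force: [-1.2, 0.2, -2.2]
finger_gap: 0.0002
grasp_force: 0.8
clock: 49.22
ee_pos: [0.4737, -0.0051, 0.1004]
ee_rot: [3.134, -0.005, 3.088]
wrist_force: [-12.8, -0.9, 8.8]
finger_gap: -0.0002
grasp_force: 6.6
```

```bash
python3 -m creep '[[-20,0,0,0,-1],[-30,0,30,0,-1],[-30,0,70,0,-1],[-10,0,110,0,-1],[20,0,140,0,-1],[50,0,170,0,-1],[80,0,200,0,-1],[115,0,220,0,-1],[155,0,225,0,-1],[195,0,225,0,-1]]'
python3 -m creep '[[40,0,0,0,-1],[55,0,0,0,-1],[55,0,0,0,-1],[55,0,0,0,-1]]'
python3 - <<'E'
from h import *
import pickle
c=capture('wrist'); pickle.dump(c,open('w16.pkl','wb'));s=capture('side');pickle.dump(s,open('s16.pkl','wb'));print(sense()['ee_pos'],c['position'])
a=cv2.resize(c['image'][:300,100:500],(600,450),interpolation=cv2.INTER_CUBIC)[:, :450]
b=cv2.resize(s['image'][150:330,190:390],(350,315),interpolation=cv2.INTER_CUBIC)
b=np.vstack([b,np.zeros((135,350,3),np.uint8)])
w=pickle.load(open('w15.pkl','rb'))['image'][:105]
cv2.imwrite('pics/z16.png',np.vstack([np.hstack([a,b]),cv2.resize(w,(800,150),interpolation=cv2.INTER_CUBIC)]))
E
```

```text
clock: 50.05
ee_pos: [0.6766, -0.0053, 0.3307]
ee_rot: [3.134, 0.013, 3.088]
wrist_force: [0.8, -0.2, 0.5]
finger_gap: -0.0003
grasp_force: 0.0
clock: 50.38
ee_pos: [0.7289, -0.0053, 0.325]
ee_rot: [3.133, 0.004, 3.089]
wrist_force: [-0.9, 0.5, 0.6]
finger_gap: 0.0004
grasp_force: 0.0
[ 0.72765683 -0.00520189  0.32670782] [ 0.65583132 -0.00263081  0.44911104]
```

View pics/z16.png

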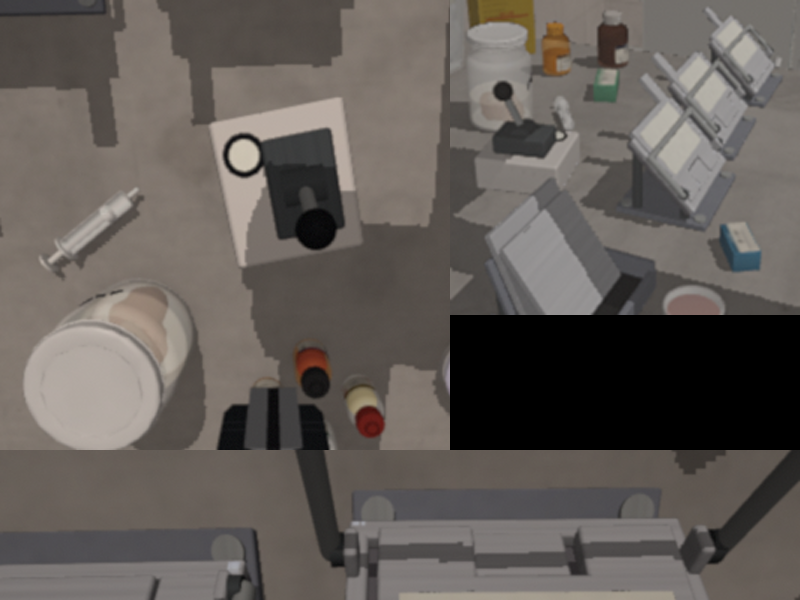

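All three panels are seated under closed bails, and both spares lean in the rack. The timer's top corners are at (210,124), (343,98), (362,240) and (238,265), with the ball at (316,229).

```bash
python3 - <<'E'
from h import *
import pickle
np.set_printoptions(precision=4,suppress=True)
c=pickle.load(open('w16.pkl','rb'));p=lambda X,Y,z:onz(c,100+X/1.5,Y/1.5,z)
C=[p(*q,.045) for q in [(210,124),(343,98),(362,240),(238,265)]]
for i in range(4): d=C[(i+1)%4]-C[i];print(C[i],np.linalg.norm(d),np.degrees(np.arctan2(d[1],d[0])))
ctr=np.mean(C,0);b=p(316,229,.12);print('ctr',ctr,'ball',b,'d',b-ctr)
pl=[p(*q,.06) for q in [(265,140),(333,128),(343,225),(275,238)]];print('plate',np.mean(pl,0))
s=pickle.load(open('s16.pkl','rb'));q=(190+(502-450)/1.75,150+91/1.75);print(tri(c,(100+316/1.5,229/1.5),s,q),sense()['ee_pos'])
E
```

```text
[ 0.6284 -0.043   0.045 ] 0.09710985140582375 97.37964192449557
[0.6159 0.0533 0.045 ] 0.1030635289445934 7.392134348404736
[0.7181 0.0665 0.045 ] 0.0977912128064028 -81.5829408763111
[ 0.7324 -0.0302  0.045 ] 0.10483604231539122 -172.9717012531644
ctr [0.6737 0.0116 0.045 ] ball [0.6982 0.025  0.12  ] d [0.0245 0.0134 0.075 ]
plate [0.6733 0.0224 0.06  ]
(array([0.6972, 0.0245, 0.1211]), np.float64(0.0017186754280790707)) [ 0.7277 -0.0052  0.3267]
```

```bash
python3 -m creep '[[8,34,-20,0,-1],[8,34,-60,0,-1],[8,34,-100,0,-1],[8,34,-140,0,-1],[8,34,-175,0,-1],[8,34,-200,0,-1],[8,34,-207,0,-1],[8,34,-207,0,-1],[8,34,-207,0,-1]]'
python3 -m creep '[[-10,-1,0,0,-1],[-18,-2,0,0,-1],[-26,-3,0,0,-1],[-34,-4,0,0,-1],[-42,-5,0,0,-1],[-50,-6,0,0,-1],[-57,-7,0,0,-1],[-63,-8,0,0,-1],[-66,-9,0,0,-1],[-66,-9,0,0,-1]]'
```

```text
clock: 51.23
ee_pos: [0.7367, 0.0286, 0.1216]
ee_rot: [3.133, 0.007, 3.088]
wrist_force: [0.2, -0.9, 1.3]
finger_gap: 0.0002
grasp_force: 0.0
clock: 52.07
ee_pos: [0.6703, 0.0196, 0.1204]
ee_rot: [3.133, 0.006, 3.088]
wrist_force: [0.5, -0.3, 1.5]
finger_gap: -0.0002
grasp_force: 0.6
```

```bash
python3 -m creep '[[-3,0,0,0,-1],[-6,-1,0,0,-1],[-6,-1,0,0,-1]]';python3 -m creep '[[-2,0,0,0,-1],[-4,-1,0,0,-1],[-4,-1,0,0,-1]]'
```

```text
clock: 52.32
ee_pos: [0.6679, 0.0192, 0.1206]
ee_rot: [3.132, 0.013, 3.089]
wrist_force: [8.3, 1.9, -0.8]
finger_gap: 0.0002
grasp_force: 3.6
clock: 52.57
ee_pos: [0.665, 0.0186, 0.1214]
ee_rot: [3.131, 0.015, 3.089]
wrist_force: [9.8, 3.2, 1.8]
finger_gap: 0.0002
grasp_force: 4.6
```

```bash
python3 -m creep '[[15,0,0,0,-1],[30,0,0,0,-1],[35,0,40,0,-1],[35,0,80,0,-1],[35,0,120,0,-1],[35,0,160,0,-1],[50,0,200,0,-1],[60,0,205,0,-1],[60,0,205,0,-1]]'
python3 - <<'E'
from h import *
np.set_printoptions(precision=4,suppress=True)
c=capture('wrist');g=cv2.cvtColor(c['image'],cv2.COLOR_BGR2GRAY)[:270]
m=(g<22).astype(np.uint8);n,l,st,ce=cv2.connectedComponentsWithStats(m)
for i in range(1,n):
    if st[i,4]>100: print(st[i],onz(c,*ce[i],.12))
h=cv2.HoughCircles(g,cv2.HOUGH_GRADIENT,1,20,param1=80,param2=14,minRadius=10,maxRadius=25)
for x in h[0]: print(x,g[int(x[1]),int(x[0])],onz(c,x[0],x[1],.12))
w,=[proj(c,[.64,.017,.12])];print(w,proj(c,[.698,.025,.12]))
E
```

```text
clock: 53.32
ee_pos: [0.7228, 0.0176, 0.3277]
ee_rot: [3.134, 0.012, 3.089]
wrist_force: [-0.5, -0.3, -0.8]
finger_gap: 0.0
grasp_force: 0.0
[262  87  27  28 587] [0.6451 0.0172 0.12  ]
[275.5  99.5  14.4] 12 [0.6445 0.0177 0.12  ]
[404.5 254.5  24.4] 170 [0.8035 0.1419 0.12  ]
[519.5 204.5  21. ] 114 [0.7558 0.2531 0.12  ]
[178.5 216.5  22.2] 146 [ 0.7497 -0.0848  0.12  ]
[242.5 108.5  10.5] 193 [ 0.6507 -0.0127  0.12  ]
[493.5 196.5  14.3] 131 [0.7462 0.2262 0.12  ]
[436.5 193.5  18.8] 107 [0.7401 0.1699 0.12  ]
[ 25.5 239.5  17.4] 52 [ 0.7655 -0.2419  0.12  ]
[124.5 198.5  24.4] 122 [ 0.7285 -0.1346  0.12  ]
[ 34.5 139.5  18.8] 162 [ 0.6681 -0.2071  0.12  ]
[290.5 257.5  10.5] 26 [0.8003 0.0242 0.12  ]
[274.4712  94.2597] [286.4957 158.4288]
```

```bash
python3 - <<'E'
from h import *
import pickle
np.set_printoptions(precision=4,suppress=True)
c=capture('wrist');w=pickle.load(open('w16.pkl','rb'))
for d in (w,c):
    g=cv2.cvtColor(d['image'],cv2.COLOR_BGR2GRAY)
    for l in cv2.createLineSegmentDetector().detect(g)[0][:,0]:
        P,Q=onz(d,l[0],l[1],.045),onz(d,l[2],l[3],.045);n=np.linalg.norm(P-Q)
        if n>.03 and .59<P[0]<.75 and -.06<P[1]<.09: print(P[:2],Q[:2],n.round(3))
    print()
E
```

```text
[0.6361 0.0438] [0.7054 0.0531] 0.07
[ 0.6411 -0.0067] [0.6345 0.0405] 0.048
[0.6146 0.0489] [ 0.6287 -0.0548] 0.105
[0.711  0.0008] [ 0.6762 -0.004 ] 0.035
[ 0.7033 -0.0219] [ 0.6729 -0.0069] 0.034
[ 0.7339 -0.0295] [0.7255 0.0305] 0.061
[ 0.6298 -0.0437] [ 0.731  -0.0297] 0.102
[0.678 0.06 ] [0.6161 0.0516] 0.062
[0.5919 0.0294] [ 0.5908 -0.0378] 0.067
[ 0.5918 -0.0394] [ 0.6241 -0.0395] 0.032
[ 0.622  -0.0549] [ 0.5851 -0.055 ] 0.037

[0.6366 0.0424] [0.7055 0.0518] 0.07
[ 0.7114 -0.0006] [ 0.662  -0.0071] 0.05
[0.6142 0.0502] [ 0.6282 -0.0529] 0.104
[ 0.7333 -0.0277] [0.7206 0.065 ] 0.093
[0.708  0.0496] [0.7145 0.0028] 0.047
[ 0.7148 -0.0144] [ 0.684  -0.0066] 0.032
[ 0.6293 -0.0438] [ 0.7301 -0.0297] 0.102
[0.671  0.0591] [0.6155 0.0516] 0.056
[ 0.5922 -0.0373] [ 0.6236 -0.0371] 0.031
[0.5912 0.0335] [ 0.5902 -0.0353] 0.069
[ 0.6263 -0.0533] [ 0.5866 -0.0523] 0.04
```

The ball now stands at x=0.645, against 0.644 expected at full throw. The lever stop was felt at 8–10 N, and the box stayed put. Handing in.

```bash
python3 -c "
from h import *
print(finish_job())"
```

```text
the job is handed in; nothing more can be done
None
```

The job is handed in: panels a, b and c are seated in their stands under closed bails, the two plain panels still lean in the rack, and the run lever is right over against its stop; I don't have the verdict.

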